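# Check window frames for squareness by their diagonals and sort them

## Robot

A 7-joint arm with a two-finger parallel gripper is mounted at the origin on the work surface. World frame = base frame: x ahead of the robot, y to its left, z up, the work surface at z = 0. Lengths are in m, angles in rad, forces in N, time in s.
With the tool pointing down it reaches from about 0.425 to 0.925 m from the base axis. Payload 6.8 kg.
Tool frame: the origin (TCP) lies on the centre line of the jaws, within the pads' length; the fingertips stand 17 mm ahead of it and the grasp point (between the pads) lies 2 mm behind it; z points along the fingers, x is the direction in which the jaws open and shut, and the axes are right-handed (so a half turn about z gives the same grasp; the last joint's range is limited). The gripper opens to 85 mm and grips with 20 to 120 N. Pads are 22 mm wide; open, the fingers measure 114 mm over their backs; the gripper's body (76 mm by 85 mm) begins 54 mm behind the grasp point. The pads swing forward as they close: fully open they stand 13 mm farther back than shut.
Start: joints at [1.054, 0.477, 0.022, 1.555, -0.011, 1.109, -0.083], TCP at [0.268, -0.619, 0.248] pointing down, gripper open.
Joint ranges: [-2.96, 2.96], [-0.34, 2.1], [-1.41, 1.46], [0.24, 2.44], [-1.37, 4.51], [0.17, 1.92], [-2.96, 2.96]. Speed limits (rad/s): [2.39, 2.39, 3.14, 3.14, 3.14, 3.14, 3.14].

## Interface

Orientations are given as a rotation vector (axis times angle).
In Python, from bench import r gives the robot as it stands.
- The arm moves only by the tool arm_command, never from a script. Its argument "increments" is a list of rows, each a list of 3 entries, a list of its own where there are three numbers: the shift along the world's x, y, z in m, then the turn, a rotation vector about the world's x, y, z in rad, then the opening in per cent of the stroke, from 0 (shut) to 100 (fully open). A call has 1 to 10 rows; each row is the pose to reach, as a shift and turn from the pose commanded when the call began; what a row does not reach only later rows make up. A row lasts 1/10 s, in which the tool goes at most 50 mm and 8.59 degrees, less where a joint would pass 70% of its speed; a pose out of reach is approached as far as the arm can. A call with a gripper value outside its range is refused whole. The fingers move at their own pace and stop on an object; "newtons" is the grip in N (left out, the last holds). Time passes only in rows, so rows that repeat a pose let the fingers close. It gives the time, the measured TCP pose, the force and the opening at its end, in the units of the state.
- r.get_obs(): the state, without advancing time (a new reading comes with each control period).
- r.grab_frame(name): name is "side" or "top"; returns the picture (400x640x3 uint8, blue, green, red); there is no depth.
- r.camera_model(name): a dict with "camera_matrix" (3x3 intrinsics, pixels), "camera_from_world" (4x4, takes a point from world to camera coordinates). Camera axes: x right, y down, z forward; pixel columns grow to the right and rows downward; lengths in m; the calibration is good to about 2 mm. A picture is of the moment at which its call begins. camera_model takes no time and is no camera call.
- r.hand_in(): hands the job in, once; it reports no verdict.
The state is a dict: "clock": time; "joints": joint angles; "qvel": joint speeds; "tau": joint torques, N m; "tcp_pos": TCP position; "orientation": TCP orientation; "contact_force": force on the tool from outside, world axes, zero at the start; "moment": the same for the moment, N m; "grip_width": finger opening in m.
Only numpy, scipy, OpenCV 4.12 (cv2) and the standard library are available. Lean on these libraries where they do the work, as an engineer would, in place of code of your own. Each camera call takes 0.05 s, during which the arm holds its last target. There are 200 camera calls.

## Task

Check the two or three aluminium window frames lying in the row, working from your left to your right, and sort them: for each frame set the sprung rule down flat inside it and let go, so that it springs out between two opposite inner corners, and read it, first along the diagonal from the near left to the far right corner, then along the one from the far left to the near right corner. Lay each frame whose diagonals agree within a couple of millimetres flat and lengthwise in the plywood tray and each frame whose diagonals differ in the steel tray (a further frame squarely on top of the one before), and put the rule back flat in its black case; leave the other things on the bench where they are.

Things in the scene. Friction and masses are not known exactly. Their poses are not given: they have to be found in the camera images.
- rule: sprung sliding rule, 0.15 kg: a sleeve (-x) and a rod (+x) on one line, each with a flat foot 40 mm wide, a thin round nose and an upright black finger post. Squeezing the posts together from above shortens it to its stop (140 mm over the noses) and holds it for carrying; let go, it springs out to 174 mm or until its slippery noses meet something. Origin: underside, on its line; z up. Starts in its case
- post_a (a point): middle of the outer face of the sleeve's finger post, 42 mm above the rule's underside, at rule x = -14 mm; the posts are 22 mm wide across the rule, 9 mm thick and reach from 10 to 58 mm above the underside
- post_b (a point): the same for the rod's finger post, at rule x = 14 mm + extension
- rule_slide (a joint): extension of the rule in m: 0 squeezed together, 0.034 fully sprung out; spring force 5 N falling to 2.5 N. Length over the noses = 140 mm + this; between two inner corners that is 2.5 mm less than the true diagonal (round noses, 6 mm). A square frame has inner corners at x = +-65, y = +-45 mm and two diagonals of 158 mm; a racked one leans, corners 4 mm off in x, diagonals about 165 and 152 mm
- tip_a (a point): outermost point of the nose on the rule's sleeve, at rule x = -70 mm, 7 mm above the rule's underside
- tip_b (a point): outermost point of the nose on the rule's rod, at rule x = 70 mm + extension, 7 mm above the rule's underside
- rule_case: the rule's case, a shallow black open tray fixed to the bench near the robot: outside 206 x 66 mm, 13 mm high, floor and walls 3 mm thick. Origin: centre of the underside; x along its length (across the robot's front), z up
- frame_a: one of two frames that may lie left in the row as seen by the robot (left = +y); the other is None. Loose aluminium window frame, bars 10 mm wide, 18 mm high, opening about 130 x 90 mm (see rule_slide), about 0.15 kg. Origin: centre of the underside; x along the long bars, at the start pointing away from the robot within 0.25 rad; z up. Long bars at y = +-50 mm, to be gripped across from above
- frame_b: one of two frames that may lie left in the row as seen by the robot (left = +y); the other is None. Loose aluminium window frame, bars 10 mm wide, 18 mm high, opening about 130 x 90 mm (see rule_slide), about 0.15 kg. Origin: centre of the underside; x along the long bars, at the start pointing away from the robot within 0.25 rad; z up. Long bars at y = +-50 mm, to be gripped across from above
- frame_c: one of two frames that may lie in the middle in the row as seen by the robot (left = +y); the other is None. Loose aluminium window frame, bars 10 mm wide, 18 mm high, opening about 130 x 90 mm (see rule_slide), about 0.15 kg. Origin: centre of the underside; x along the long bars, at the start pointing away from the robot within 0.25 rad; z up. Long bars at y = +-50 mm, to be gripped across from above
- frame_d: one of two frames that may lie in the middle in the row as seen by the robot (left = +y); the other is None. Loose aluminium window frame, bars 10 mm wide, 18 mm high, opening about 130 x 90 mm (see rule_slide), about 0.15 kg. Origin: centre of the underside; x along the long bars, at the start pointing away from the robot within 0.25 rad; z up. Long bars at y = +-50 mm, to be gripped across from above
- frame_e: one of two frames that may lie right in the row as seen by the robot (left = +y); the other is None. Loose aluminium window frame, bars 10 mm wide, 18 mm high, opening about 130 x 90 mm (see rule_slide), about 0.15 kg. Origin: centre of the underside; x along the long bars, at the start pointing away from the robot within 0.25 rad; z up. Long bars at y = +-50 mm, to be gripped across from above
- frame_f: one of two frames that may lie right in the row as seen by the robot (left = +y); the other is None. Loose aluminium window frame, bars 10 mm wide, 18 mm high, opening about 130 x 90 mm (see rule_slide), about 0.15 kg. Origin: centre of the underside; x along the long bars, at the start pointing away from the robot within 0.25 rad; z up. Long bars at y = +-50 mm, to be gripped across from above
- ply_tray: plywood tray for square frames, fixed to the bench on the robot's left or right (they change places): outside 212 x 172 mm, walls 6 mm thick and 14 mm high, floor 6 mm thick. Origin: centre of the underside; x along its length, which points away from the robot, z up. Takes frames laid lengthwise, stacked if need be
- steel_tray: bare steel tray with a wire handle at each end, for racked frames, fixed to the bench on the robot's left or right (they change places): outside 212 x 172 mm, walls 6 mm thick and 14 mm high, floor 6 mm thick. Origin: centre of the underside; x along its length, which points away from the robot, z up. Takes frames laid lengthwise, stacked if need be
- wrench: spanner, 160 mm, lying on the bench; not part of the job, to be left alone
- screwdriver: screwdriver, 190 mm, lying on the bench; not part of the job, to be left alone
- step_block: stepped steel clamping block, 60 mm, lying on the bench; not part of the job, to be left alone
- try_square: engineer's square, 100 mm, lying on the bench; not part of the job, to be left alone
- hex_bolt: hexagon bolt standing on its head, 65 mm high, lying on the bench; not part of the job, to be left alone
- toe_clamp: steel clamp strap, 100 mm, lying on the bench; not part of the job, to be left alone
- plate_offcut: solid aluminium plate, 90 x 55 x 12 mm, that may lie in the row in place of the middle frame (else None), lying on the bench; not part of the job, to be left alone
There are look-alikes about, which are no part of the job. Leave any yellow look-alike of the rule_case alone.

How it is judged:
On the way, in this order (a step that is already met when the one before it is completed fails the run):
1. left frame (if there is one): the released rule is sprung out inside it from the near left to the far right corner, both noses in the corners (within 3.5 mm in x and y) (((((x of tip_a in the frame of frame_a between -0.0645 and -0.0575 m and y of tip_a in the frame of frame_a between 0.0415 and 0.0485 m and z of each of tip_a, tip_b in the frame of frame_a below 0.016 m and x of tip_b in the frame of frame_a between 0.0575 and 0.0645 m and y of tip_b in the frame of frame_a between -0.0485 and -0.0415 m) or (x of tip_b in the frame of frame_a between -0.0645 and -0.0575 m and y of tip_b in the frame of frame_a between 0.0415 and 0.0485 m and z of each of tip_b, tip_a in the frame of frame_a below 0.016 m and x of tip_a in the frame of frame_a between 0.0575 and 0.0645 m and y of tip_a in the frame of frame_a between -0.0485 and -0.0415 m)) and linear speed of frame_a below 0.03 m/s) or (((x of tip_a in the frame of frame_b between -0.0685 and -0.0615 m and y of tip_a in the frame of frame_b between 0.0415 and 0.0485 m and z of each of tip_a, tip_b in the frame of frame_b below 0.016 m and x of tip_b in the frame of frame_b between 0.0615 and 0.0685 m and y of tip_b in the frame of frame_b between -0.0485 and -0.0415 m) or (x of tip_b in the frame of frame_b between -0.0685 and -0.0615 m and y of tip_b in the frame of frame_b between 0.0415 and 0.0485 m and z of each of tip_b, tip_a in the frame of frame_b below 0.016 m and x of tip_a in the frame of frame_b between 0.0615 and 0.0685 m and y of tip_a in the frame of frame_b between -0.0485 and -0.0415 m)) and linear speed of frame_b below 0.03 m/s))), for 0.3 s.
2. left frame (if there is one): the released rule is sprung out inside it from the far left to the near right corner, both noses in the corners (within 3.5 mm in x and y) (((((x of tip_a in the frame of frame_a between 0.0655 and 0.0725 m and y of tip_a in the frame of frame_a between 0.0415 and 0.0485 m and z of each of tip_a, tip_b in the frame of frame_a below 0.016 m and x of tip_b in the frame of frame_a between -0.0725 and -0.0655 m and y of tip_b in the frame of frame_a between -0.0485 and -0.0415 m) or (x of tip_b in the frame of frame_a between 0.0655 and 0.0725 m and y of tip_b in the frame of frame_a between 0.0415 and 0.0485 m and z of each of tip_b, tip_a in the frame of frame_a below 0.016 m and x of tip_a in the frame of frame_a between -0.0725 and -0.0655 m and y of tip_a in the frame of frame_a between -0.0485 and -0.0415 m)) and linear speed of frame_a below 0.03 m/s) or (((x of tip_a in the frame of frame_b between 0.0615 and 0.0685 m and y of tip_a in the frame of frame_b between 0.0415 and 0.0485 m and z of each of tip_a, tip_b in the frame of frame_b below 0.016 m and x of tip_b in the frame of frame_b between -0.0685 and -0.0615 m and y of tip_b in the frame of frame_b between -0.0485 and -0.0415 m) or (x of tip_b in the frame of frame_b between 0.0615 and 0.0685 m and y of tip_b in the frame of frame_b between 0.0415 and 0.0485 m and z of each of tip_b, tip_a in the frame of frame_b below 0.016 m and x of tip_a in the frame of frame_b between -0.0685 and -0.0615 m and y of tip_a in the frame of frame_b between -0.0485 and -0.0415 m)) and linear speed of frame_b below 0.03 m/s))), for 0.3 s.
3. middle frame (if there is one): the released rule is sprung out inside it from the near left to the far right corner, both noses in the corners (within 3.5 mm in x and y) (((((x of tip_a in the frame of frame_c between -0.0685 and -0.0615 m and y of tip_a in the frame of frame_c between 0.0415 and 0.0485 m and z of each of tip_a, tip_b in the frame of frame_c below 0.016 m and x of tip_b in the frame of frame_c between 0.0615 and 0.0685 m and y of tip_b in the frame of frame_c between -0.0485 and -0.0415 m) or (x of tip_b in the frame of frame_c between -0.0685 and -0.0615 m and y of tip_b in the frame of frame_c between 0.0415 and 0.0485 m and z of each of tip_b, tip_a in the frame of frame_c below 0.016 m and x of tip_a in the frame of frame_c between 0.0615 and 0.0685 m and y of tip_a in the frame of frame_c between -0.0485 and -0.0415 m)) and linear speed of frame_c below 0.03 m/s) or (((x of tip_a in the frame of frame_d between -0.0725 and -0.0655 m and y of tip_a in the frame of frame_d between 0.0415 and 0.0485 m and z of each of tip_a, tip_b in the frame of frame_d below 0.016 m and x of tip_b in the frame of frame_d between 0.0655 and 0.0725 m and y of tip_b in the frame of frame_d between -0.0485 and -0.0415 m) or (x of tip_b in the frame of frame_d between -0.0725 and -0.0655 m and y of tip_b in the frame of frame_d between 0.0415 and 0.0485 m and z of each of tip_b, tip_a in the frame of frame_d below 0.016 m and x of tip_a in the frame of frame_d between 0.0655 and 0.0725 m and y of tip_a in the frame of frame_d between -0.0485 and -0.0415 m)) and linear speed of frame_d below 0.03 m/s))), for 0.3 s.
4. middle frame (if there is one): the released rule is sprung out inside it from the far left to the near right corner, both noses in the corners (within 3.5 mm in x and y) (((((x of tip_a in the frame of frame_c between 0.0615 and 0.0685 m and y of tip_a in the frame of frame_c between 0.0415 and 0.0485 m and z of each of tip_a, tip_b in the frame of frame_c below 0.016 m and x of tip_b in the frame of frame_c between -0.0685 and -0.0615 m and y of tip_b in the frame of frame_c between -0.0485 and -0.0415 m) or (x of tip_b in the frame of frame_c between 0.0615 and 0.0685 m and y of tip_b in the frame of frame_c between 0.0415 and 0.0485 m and z of each of tip_b, tip_a in the frame of frame_c below 0.016 m and x of tip_a in the frame of frame_c between -0.0685 and -0.0615 m and y of tip_a in the frame of frame_c between -0.0485 and -0.0415 m)) and linear speed of frame_c below 0.03 m/s) or (((x of tip_a in the frame of frame_d between 0.0575 and 0.0645 m and y of tip_a in the frame of frame_d between 0.0415 and 0.0485 m and z of each of tip_a, tip_b in the frame of frame_d below 0.016 m and x of tip_b in the frame of frame_d between -0.0645 and -0.0575 m and y of tip_b in the frame of frame_d between -0.0485 and -0.0415 m) or (x of tip_b in the frame of frame_d between 0.0575 and 0.0645 m and y of tip_b in the frame of frame_d between 0.0415 and 0.0485 m and z of each of tip_b, tip_a in the frame of frame_d below 0.016 m and x of tip_a in the frame of frame_d between -0.0645 and -0.0575 m and y of tip_a in the frame of frame_d between -0.0485 and -0.0415 m)) and linear speed of frame_d below 0.03 m/s))), for 0.3 s.
5. right frame (if there is one): the released rule is sprung out inside it from the near left to the far right corner, both noses in the corners (within 3.5 mm in x and y) (((((x of tip_a in the frame of frame_e between -0.0725 and -0.0655 m and y of tip_a in the frame of frame_e between 0.0415 and 0.0485 m and z of each of tip_a, tip_b in the frame of frame_e below 0.016 m and x of tip_b in the frame of frame_e between 0.0655 and 0.0725 m and y of tip_b in the frame of frame_e between -0.0485 and -0.0415 m) or (x of tip_b in the frame of frame_e between -0.0725 and -0.0655 m and y of tip_b in the frame of frame_e between 0.0415 and 0.0485 m and z of each of tip_b, tip_a in the frame of frame_e below 0.016 m and x of tip_a in the frame of frame_e between 0.0655 and 0.0725 m and y of tip_a in the frame of frame_e between -0.0485 and -0.0415 m)) and linear speed of frame_e below 0.03 m/s) or (((x of tip_a in the frame of frame_f between -0.0685 and -0.0615 m and y of tip_a in the frame of frame_f between 0.0415 and 0.0485 m and z of each of tip_a, tip_b in the frame of frame_f below 0.016 m and x of tip_b in the frame of frame_f between 0.0615 and 0.0685 m and y of tip_b in the frame of frame_f between -0.0485 and -0.0415 m) or (x of tip_b in the frame of frame_f between -0.0685 and -0.0615 m and y of tip_b in the frame of frame_f between 0.0415 and 0.0485 m and z of each of tip_b, tip_a in the frame of frame_f below 0.016 m and x of tip_a in the frame of frame_f between 0.0615 and 0.0685 m and y of tip_a in the frame of frame_f between -0.0485 and -0.0415 m)) and linear speed of frame_f below 0.03 m/s))), for 0.3 s.
6. right frame (if there is one): the released rule is sprung out inside it from the far left to the near right corner, both noses in the corners (within 3.5 mm in x and y) (((((x of tip_a in the frame of frame_e between 0.0575 and 0.0645 m and y of tip_a in the frame of frame_e between 0.0415 and 0.0485 m and z of each of tip_a, tip_b in the frame of frame_e below 0.016 m and x of tip_b in the frame of frame_e between -0.0645 and -0.0575 m and y of tip_b in the frame of frame_e between -0.0485 and -0.0415 m) or (x of tip_b in the frame of frame_e between 0.0575 and 0.0645 m and y of tip_b in the frame of frame_e between 0.0415 and 0.0485 m and z of each of tip_b, tip_a in the frame of frame_e below 0.016 m and x of tip_a in the frame of frame_e between -0.0645 and -0.0575 m and y of tip_a in the frame of frame_e between -0.0485 and -0.0415 m)) and linear speed of frame_e below 0.03 m/s) or (((x of tip_a in the frame of frame_f between 0.0615 and 0.0685 m and y of tip_a in the frame of frame_f between 0.0415 and 0.0485 m and z of each of tip_a, tip_b in the frame of frame_f below 0.016 m and x of tip_b in the frame of frame_f between -0.0685 and -0.0615 m and y of tip_b in the frame of frame_f between -0.0485 and -0.0415 m) or (x of tip_b in the frame of frame_f between 0.0615 and 0.0685 m and y of tip_b in the frame of frame_f between 0.0415 and 0.0485 m and z of each of tip_b, tip_a in the frame of frame_f below 0.016 m and x of tip_a in the frame of frame_f between -0.0685 and -0.0615 m and y of tip_a in the frame of frame_f between -0.0485 and -0.0415 m)) and linear speed of frame_f below 0.03 m/s))), for 0.3 s.
At the end, for the whole second after the job is handed in: every square frame lies flat in the plywood tray and every racked frame flat in the steel tray (centre within 50 mm lengthwise and 40 mm crosswise of the tray's centre, tilt under 0.1 rad), at rest; the rule lies flat and upright in its case, both noses inside its walls, at rest (x of frame_a in the frame of steel_tray between -0.05 and 0.05 m and y of frame_a in the frame of steel_tray between -0.04 and 0.04 m and z of each of frame_a, frame_d, frame_e in the frame of steel_tray below 0.06 m and angle between each of frame_a, frame_b, frame_c, frame_d, frame_e, frame_f, rule's own z axis and vertical below 0.1 rad and linear speed of each of frame_a, frame_b, frame_c, frame_d, frame_e, frame_f, rule below 0.02 m/s and x of frame_b in the frame of ply_tray between -0.05 and 0.05 m and y of frame_b in the frame of ply_tray between -0.04 and 0.04 m and z of each of frame_b, frame_c, frame_f in the frame of ply_tray below 0.06 m and x of frame_c in the frame of ply_tray between -0.05 and 0.05 m and y of frame_c in the frame of ply_tray between -0.04 and 0.04 m and x of frame_d in the frame of steel_tray between -0.05 and 0.05 m and y of frame_d in the frame of steel_tray between -0.04 and 0.04 m and x of frame_e in the frame of steel_tray between -0.05 and 0.05 m and y of frame_e in the frame of steel_tray between -0.04 and 0.04 m and x of frame_f in the frame of ply_tray between -0.05 and 0.05 m and y of frame_f in the frame of ply_tray between -0.04 and 0.04 m and x of tip_a in the frame of rule_case between -0.101 and 0.101 m and y of tip_a in the frame of rule_case between -0.029 and 0.029 m and z of each of tip_a, tip_b in the frame of rule_case below 0.016 m and x of tip_b in the frame of rule_case between -0.101 and 0.101 m and y of tip_b in the frame of rule_case between -0.029 and 0.029 m); the robot touches nothing.
It fails at once if another thing on the bench was pushed more than 60 mm from its place (distance of any of wrench, screwdriver, step_block, try_square, hex_bolt, toe_clamp, plate_offcut from where it was at the start of the episode above 0.06 m).
Of frame_a, frame_b only 1 to 1 are there at a start; the rules pass over those that are not, and their reading is None.
Of frame_c, frame_d, plate_offcut only 1 to 1 are there at a start; the rules pass over those that are not, and their reading is None.
Of frame_e, frame_f only 1 to 1 are there at a start; the rules pass over those that are not, and their reading is None.
At some moment in a run one of frame_a, frame_b, frame_c, frame_d, frame_e, frame_f may be knocked a few centimetres aside while the robot is not near it.
Once in a run the grip may slacken for a moment while it holds something.
It also fails if it takes over 210 s, if anything falls off the work surface, if the arm or the gripper's body presses on something with over 40 N, if the wrist force passes 120 N, or if a joint passes its speed limit or range.

## Working session

There is one attempt and no reset: what is moved stays moved. The work goes in short steps, Python scripts to look and compute and a tool call to move; the robot and the scene stay as the last step left them, time stands still between calls to the robot, and variables do not carry over. Pictures are saved under pics/ and viewed, about 12 in all and at most 16, crops included, and the job is handed in when it is done.

Besides the shell and the picture viewer there is one more tool, called in YAML: its name, and indented under it one key for each argument. arm_command: Moves the arm, as the interface text tells. Its arguments: {"type":"object","properties":{"increments":{"type":"array","items":{"type":"array"}},"newtons":{"type":"number"}},"required":["increments"]}

```bash
ls; mkdir -p pics; python3 - <<'E'
from bench import r
import cv2,numpy as np
print(r.get_obs())
for n in("top","side"):
    im=r.grab_frame(n); cv2.imwrite(f"pics/{n}0.png",im)
    m=r.camera_model(n); print(n,np.round(m["camera_matrix"],1).tolist(),np.round(m["camera_from_world"],4).tolist())
E
```

```text
pics
{'clock': 0.0, 'joints': array([ 1.05390344,  0.47781166,  0.02232512,  1.55643381, -0.01149347,
        1.10930472, -0.08308148]), 'qvel': array([ 7.81091132e-04, -1.15474573e-04, -3.81900163e-05,  1.66224699e-03,
        4.87078788e-04,  2.12037577e-03, -1.77357560e-03]), 'tau': array([ 3.36268258e-04, -5.96444178e+01,  1.60811026e+00, -2.81190813e+01,
        1.24497194e-02,  9.24247492e-03,  1.20208142e-05]), 'tcp_pos': array([ 0.26808882, -0.61887359,  0.24732511]), 'orientation': array([-2.62540414e+00,  1.72373765e+00,  2.51173826e-03]), 'contact_force': array([-0.02714847,  0.70613236,  0.18027913]), 'moment': array([ 0.06931439, -0.05677043, -0.00164931]), 'grip_width': 0.08521187063966644}
top [[408.1, 0.0, 319.2], [0.0, 408.1, 194.7], [0.0, 0.0, 1.0]] [[0.0279, -0.9996, 0.006, 0.0002], [-0.9815, -0.0285, -0.1892, 0.5032], [0.1893, -0.0006, -0.9819, 1.2837], [0.0, 0.0, 0.0, 1.0]]
side [[515.6, 0.0, 324.7], [0.0, 515.6, 199.0], [0.0, 0.0, 1.0]] [[-0.8052, -0.593, 0.0034, 0.4149], [-0.3823, 0.5147, -0.7674, 0.2465], [0.4533, -0.6192, -0.6412, 1.11], [0.0, 0.0, 0.0, 1.0]]
```

View pics/top0.png

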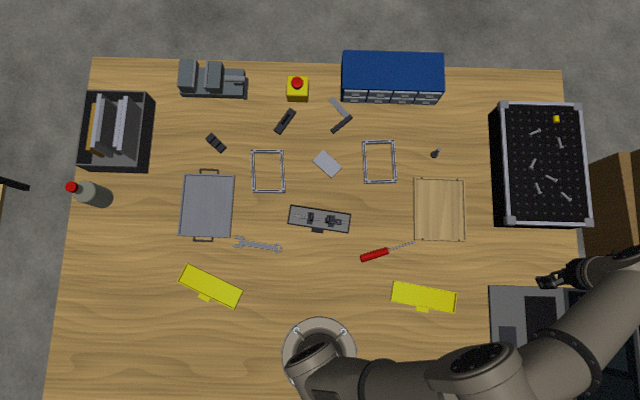

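View pics/side0.png

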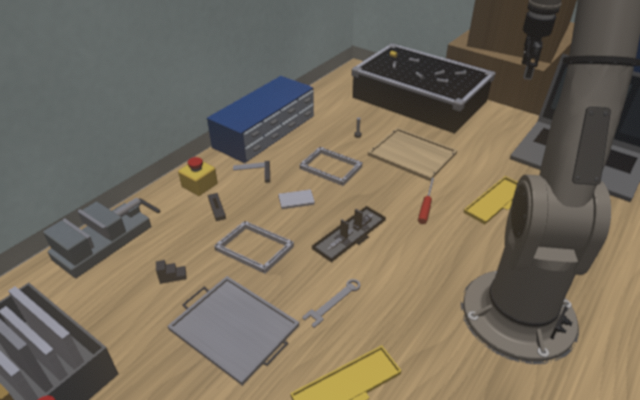

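Top view: steel tray about (208,206), ply tray (439,209), left frame (268,171), right frame (379,162), the plate in the middle (327,163), and the rule in its case (319,218). So there are two frames to check. I'll zoom in on them.

```bash
python3 - <<'E'
import cv2,numpy as np
t=cv2.imread("pics/top0.png");s=cv2.imread("pics/side0.png")
def c(im,x,y,w=66,h=50): return cv2.resize(im[y-h//2:y+h//2,x-w//2:x+w//2],(396,300),interpolation=cv2.INTER_NEAREST)
o=np.vstack([np.hstack([c(t,268,171),c(t,379,162)]),np.hstack([c(t,319,218),c(s,350,230,92,70)])])
cv2.imwrite("pics/z0.png",o)
E
```

```text
(no output)
```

View pics/z0.png

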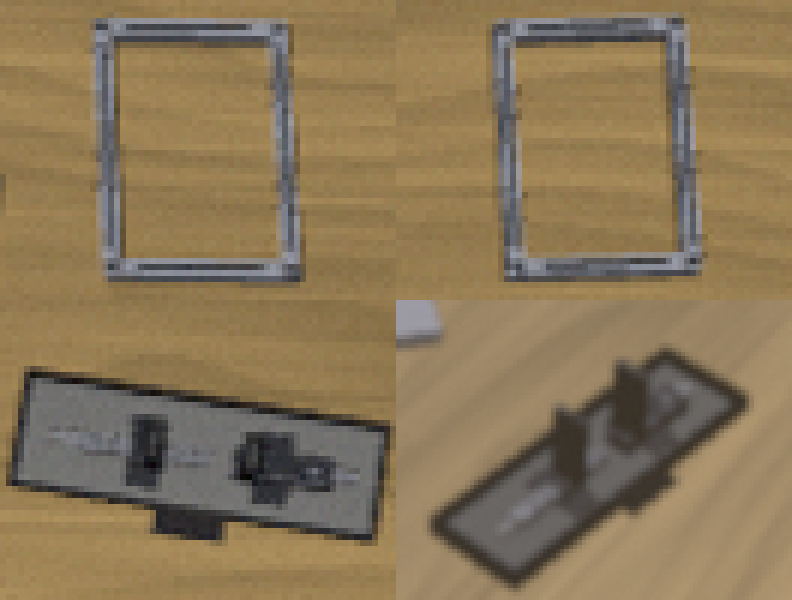

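Both frames are clear and lean slightly, and the plate is in the middle. The rule lies in its case from about (294,216) to (345,223). Next I'll write a measuring helper.

```bash
cat > h.py <<'E'
import cv2,numpy as np
from bench import r
CM={n:r.camera_model(n) for n in("top","side")}
def cast(uv,z,n="top"):
    K,T=CM[n]["camera_matrix"],CM[n]["camera_from_world"]
    uv=np.atleast_2d(np.asarray(uv,float)); R,t=T[:3,:3],T[:3,3]
    d=np.linalg.solve(K,np.c_[uv,np.ones(len(uv))].T).T@R; c=-R.T@t
    return (c+d*((z-c[2])/d[:,2])[:,None])[:,:2]
def proj(P,n="top"):
    K,T=CM[n]["camera_matrix"],CM[n]["camera_from_world"]
    q=(np.atleast_2d(P)@T[:3,:3].T+T[:3,3])@K.T
    return q[:,:2]/q[:,2:]
def snap(name,n="top"):
    im=r.grab_frame(n); cv2.imwrite(f"pics/{name}.png",im); return im
def graymask(im,box,f=8):
    x0,y0,x1,y1=box; c=im[y0:y1,x0:x1].astype(np.float32)
    s=c[:,:,2]-c[:,:,0]                      # red minus blue: wood high, metal ~0
    s=cv2.resize(s,None,fx=f,fy=f,interpolation=cv2.INTER_CUBIC)
    w=np.percentile(s,80); return (s<w/2).astype(np.uint8)*255,f
def topix(p,box,f): return (p.reshape(-1,2)+.5)/f-.5+np.array(box[:2])
def frame(im,cen,half=(34,38),zb=0.,n="top"):
    """cen pixel -> centre, yaw, long-bar lines; bars fitted from outer and inner edges"""
    cen=np.round(cen).astype(int)
    box=(cen[0]-half[0],cen[1]-half[1],cen[0]+half[0],cen[1]+half[1])
    m,f=graymask(im,box)
    cs,h=cv2.findContours(m,cv2.RETR_CCOMP,cv2.CHAIN_APPROX_NONE)
    o=max(range(len(cs)),key=lambda i:cv2.contourArea(cs[i]) if h[0][i][3]<0 else 0)
    k=[i for i in range(len(cs)) if h[0][i][3]==o]; i_=max(k,key=lambda i:cv2.contourArea(cs[i]))
    C=-CM[n]["camera_from_world"][:3,:3].T@CM[n]["camera_from_world"][:3,3]
    lines={}
    for tag,ci in(("o",o),("i",i_)):
        P=topix(cs[ci],box,f); W=cast(P,zb+.009,n)
        c,(a,b),ang=cv2.minAreaRect(W.astype(np.float32)*1000); c=np.array(c)/1000
        th=np.deg2rad(ang); ex=np.array([np.cos(th),np.sin(th)])
        if abs(ex[0])<.7: ex=np.array([ex[1],-ex[0]]);a,b=b,a
        if ex[0]<0: ex=-ex
        ey=np.array([-ex[1],ex[0]]); L=max(a,b)/2000; S=min(a,b)/2000
        u=(W-c)@ex; v=(W-c)@ey
        for nm,nn,sel in(("far",ex,(u>L*.8)&(abs(v)<S*.75)),("near",-ex,(u<-L*.8)&(abs(v)<S*.75)),
                      ("left",ey,(v>S*.75)&(abs(u)<L*.75)),("right",-ey,(v<-S*.75)&(abs(u)<L*.75))):
            tow=(C[:2]-c)@nn>0
            z=zb+(0 if tow==(tag=="o") else .018)
            q=cast(P[sel],z,n); vx,vy,x,y=cv2.fitLine((q*1000).astype(np.float32),cv2.DIST_HUBER,0,.1,.01).ravel()
            d=np.array([vx,vy]); d*=np.sign(d@(ex if nm in("left","right") else ey)); lines[tag,nm]=(np.array([x,y])/1000,d)
    mid={}
    for nm in("far","near","left","right"):
        (p,d),(p2,d2)=lines["o",nm],lines["i",nm]; dm=(d+d2)/np.linalg.norm(d+d2)
        mid[nm]=((p+p2)/2,dm); nrm=np.array([-dm[1],dm[0]]); print(nm,"bar w mm %.1f"%(abs((p-p2)@nrm)*1000),"ang %.2f deg"%np.degrees(np.arctan2(dm[1],dm[0])))
    def X(a,b):
        (p,d),(q,e)=mid[a],mid[b]; s=np.linalg.solve(np.c_[d,-e],q-p); return p+s[0]*d
    K={a+b:X(a,b) for a in("near","far") for b in("left","right")}
    cen=sum(K.values())/4; dd=mid["left"][1]+mid["right"][1]; yaw=np.arctan2(dd[1],dd[0])
    print("centre",np.round(cen,4),"yaw %.2f deg"%np.degrees(yaw),"centreline diags NL-FR %.1f FL-NR %.1f"%(1000*np.linalg.norm(K["nearleft"]-K["farright"]),1000*np.linalg.norm(K["farleft"]-K["nearright"])))
    return cen,yaw,K
def region(im,box,z,n="top"):
    m,f=graymask(im,box); cs,_=cv2.findContours(m,cv2.RETR_EXTERNAL,cv2.CHAIN_APPROX_NONE)
    c=max(cs,key=cv2.contourArea); W=cast(topix(c,box,f),z,n)
    (x,y),s,a=cv2.minAreaRect((W*1000).astype(np.float32)); print("rect",round(x/1000,4),round(y/1000,4),np.round(s,0),"ang",round(a,2)); return x/1000,y/1000
def state():
    o=r.get_obs(); from scipy.spatial.transform import Rotation as Ro
    R=Ro.from_rotvec(o["orientation"]).as_matrix(); print("t %.2f"%o["clock"],"tcp",np.round(o["tcp_pos"],4),"jaw deg %.2f"%np.degrees(np.arctan2(R[1,0],R[0,0])),"z",np.round(R[:,2],3),"F",np.round(o["contact_force"],1),"w %.4f"%o["grip_width"],"j7 %.2f"%o["joints"][6]); return o
E
python3 - <<'E'
from h import *
im=cv2.imread("pics/top0.png")
frame(im,(268,171));frame(im,(379,162))
region(im,(280,196,360,240),.0065)   # case
print("noses",cast([(294.3,215.8),(345.2,223)],.010))
# posts in top view tops ~ dark blobs
print("post tops",cast([(286+150/6,193+118/6),(286+262/6,193+142/6)],.061))
region(im,(170,170,242,245),.014);region(im,(408,170,470,246),.014)
state()
E
```

```text
far bar w mm 9.7 ang 90.76 deg
near bar w mm 10.1 ang 91.10 deg
left bar w mm 9.7 ang 5.87 deg
right bar w mm 10.1 ang 5.85 deg
centre [0.589  0.1932] yaw 5.86 deg centreline diags NL-FR 165.2 FL-NR 179.2
far bar w mm 9.5 ang 93.18 deg
near bar w mm 10.2 ang 94.04 deg
left bar w mm 9.9 ang 3.51 deg
right bar w mm 9.3 ang 3.73 deg
centre [ 0.6333 -0.186 ] yaw 3.62 deg centreline diags NL-FR 172.0 FL-NR 172.0
rect 0.4245 0.0141 [207.  82.] ang 83.09
noses [[ 0.43642014  0.09513263]
 [ 0.417219   -0.07441982]]
post tops [[ 0.44103871  0.03905905]
 [ 0.42984596 -0.02101632]]
rect 0.4645 0.3898 [176. 244.] ang 89.55
rect 0.3596 -0.2909 [ 7. 25.] ang 16.4
t 0.10 tcp [ 0.2681 -0.6189  0.2474] jaw deg -66.58 z [-0.001  0.001 -1.   ] F [0.1 0.3 0.6] w 0.0856 j7 -0.08
```

arm_command:
  increments:
    - [[0.2,0.3,0.0],[0,0,-0.522],100]
    - [[0.2,0.3,0.0],[0,0,-0.522],100]
    - [[0.2,0.3,0.0],[0,0,-0.522],100]
    - [[0.2,0.3,0.0],[0,0,-0.522],100]
    - [[0.2,0.3,0.0],[0,0,-0.522],100]
    - [[0.2,0.3,0.0],[0,0,-0.522],100]
    - [[0.2,0.3,0.0],[0,0,-0.522],100]
    - [[0.2,0.3,0.0],[0,0,-0.522],100]
    - [[0.2,0.3,0.0],[0,0,-0.522],100]
    - [[0.2,0.3,0.0],[0,0,-0.522],100]
  newtons: 30

```text
clock: 1.1
tcp_pos: [0.4673, -0.3207, 0.248]
orientation: [2.09, -2.344, -0.0]
contact_force: [-0.5, -0.6, 0.7]
grip_width: 0.0855
```

```bash
python3 - <<'E'
from h import *
state()
print("side tops",cast([(344,220.2),(357.2,209.5)],.061,"side"))
im=cv2.imread("pics/top0.png"); g=im.max(2).astype(float)
x0,y0=280,196
# dark cores inside case (away from walls)
m=np.zeros(g.shape,np.uint8); poly=np.array([[292,208],[345,215],[343,228],[290,220]]); cv2.fillPoly(m,[poly],255)
d=((g<60)&(m>0)).astype(np.uint8)
n,l,s,c=cv2.connectedComponentsWithStats(d)
for i in range(1,n): print(s[i],np.round(c[i],1),[np.round(cast(c[i],z),4).tolist() for z in(.03,.061)])
for b in((170,165,245,250),(405,168,475,250)):
    c=im[b[1]:b[3],b[0]:b[2]].astype(int); 
print("tray corners")
print("steel",np.round(cast([(184,174),(235,175),(178,236),(229,240)],.014),3).tolist())
print("ply",np.round(cast([(414,178),(464,178),(414,240),(466,241)],.014),3).tolist())
E
```

```text
t 1.10 tcp [ 0.4673 -0.3207  0.248 ] jaw deg -96.56 z [-0.001 -0.001 -1.   ] F [-0.5 -0.6  0.7] w 0.0855 j7 -1.20
side tops [[ 0.43325207  0.03316133]
 [ 0.42944934 -0.01872574]]
[307 213   7  11  48] [310.  218.1] [[[0.4277, 0.0422]], [[0.4236, 0.0416]]]
[325 215  13  12  81] [330.4 220.2] [[[0.4224, -0.0247]], [[0.4184, -0.0238]]]
[339 220   2   3   4] [339.5 221.2] [[[0.42, -0.0544]], [[0.416, -0.0527]]]
[337 224   4   1   4] [338.5 224. ] [[[0.4108, -0.0513]], [[0.4071, -0.0497]]]
tray corners
steel [[0.567, 0.472], [0.569, 0.3], [0.358, 0.473], [0.35, 0.305]]
ply [[0.576, -0.304], [0.581, -0.474], [0.367, -0.301], [0.369, -0.472]]
```

arm_command:
  increments:
    - [[-0.02,0.05,0],[0,0,0],100]
    - [[-0.03,0.1,0],[0,0,0],100]
    - [[-0.03,0.15,0],[0,0,0],100]
    - [[-0.035,0.2,0],[0,0,0],100]
    - [[-0.04,0.25,-0.02],[0,0,0],100]
    - [[-0.04,0.295,-0.04],[0,0,0],100]
    - [[-0.04,0.328,-0.07],[0,0,0],100]
    - [[-0.04,0.328,-0.11],[0,0,0],100]
    - [[-0.04,0.328,-0.13],[0,0,0],100]
    - [[-0.04,0.328,-0.13],[0,0,0],100]

```text
clock: 2.1
tcp_pos: [0.4263, 0.0064, 0.1159]
orientation: [2.085, -2.343, -0.005]
contact_force: [0.6, -0.2, 0.7]
grip_width: 0.0856
```

```bash
python3 - <<'E'
from h import *
state()
s=snap("s1","side");t=snap("t1")
cv2.imwrite("pics/z1.png",np.hstack([cv2.resize(t[150:250,260:380],(384,320)),cv2.resize(s[140:270,280:436],(384,320))]))
E
```

```text
t 2.10 tcp [0.4263 0.0064 0.1159] jaw deg -96.66 z [-0.006 -0.001 -1.   ] F [ 0.6 -0.2  0.7] w 0.0856 j7 -1.96
```

View pics/z1.png

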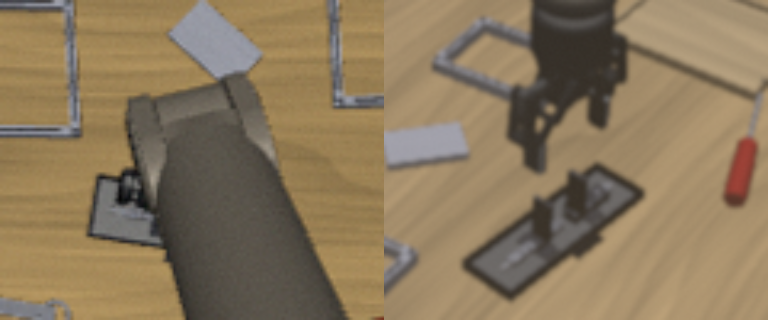

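The side view shows the open jaws straddling the two posts. I'll descend and squeeze.

arm_command:
  increments:
    - [[0,0.001,-0.03],[0,0,0],100]
    - [[0,0.001,-0.06],[0,0,0],100]
    - [[0,0.001,-0.073],[0,0,0],100]
    - [[0,0.001,-0.073],[0,0,0],100]

```text
clock: 2.6
tcp_pos: [0.4286, 0.0085, 0.0453]
orientation: [2.089, -2.345, 0.0]
contact_force: [0.2, -1.2, 0.3]
grip_width: 0.0859
```

arm_command:
  increments:
    - [[0,0,0],[0,0,0],0]
    - [[0,0,0],[0,0,0],0]
    - [[0,0,0],[0,0,0],0]
    - [[0,0,0],[0,0,0],0]
    - [[0,0,0],[0,0,0],0]
    - [[0,0,0],[0,0,0],0]
    - [[0,0,0],[0,0,0],0]
    - [[0,0,0],[0,0,0],0]
  newtons: 40

```text
clock: 3.4
tcp_pos: [0.4317, 0.0097, 0.0484]
orientation: [-2.088, 2.34, -0.007]
contact_force: [-1.9, -1.3, 22.5]
grip_width: 0.0265
```

```bash
python3 - <<'E'
from h import *
state()
E
```

```text
t 3.40 tcp [0.4317 0.0097 0.0484] jaw deg -96.53 z [ 0.007  0.    -1.   ] F [-1.9 -1.3 22.5] w 0.0265 j7 -2.03
```

arm_command:
  increments:
    - [[0,0,0.02],[0,0,0],0]
    - [[0,0,0.05],[0,0,0],0]
    - [[0,0,0.09],[0,0,0],0]
    - [[0,0,0.13],[0,0,0],0]
    - [[0,0,0.15],[0,0,0],0]
    - [[0,0,0.15],[0,0,0],0]

```text
clock: 4.0
tcp_pos: [0.4305, 0.0096, 0.1992]
orientation: [-2.087, 2.34, -0.008]
contact_force: [0.1, 0.1, -1.5]
grip_width: 0.0262
```

```bash
python3 - <<'E'
from h import *
state()
s=snap("s2","side")
cv2.imwrite("pics/z2.png",cv2.resize(s[60:270,240:480],(720,630))[:600])
E
```

```text
t 4.00 tcp [0.4305 0.0096 0.1992] jaw deg -96.53 z [ 0.008  0.    -1.   ] F [ 0.1  0.1 -1.5] w 0.0262 j7 -1.91
```

View pics/z2.png

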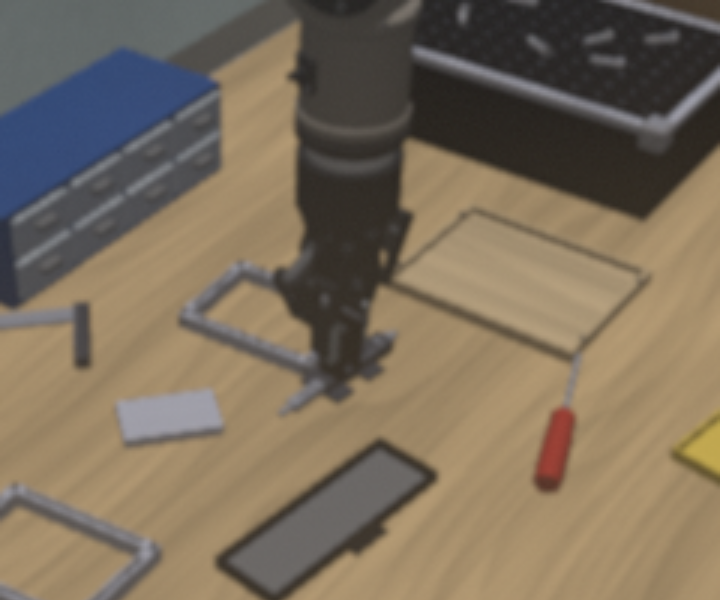

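```bash
python3 - <<'E'
from h import *
p=cast([(335,196.7),(371,172.3)],.1608,"side"); print(p,p.mean(0),np.linalg.norm(p[0]-p[1]),np.degrees(np.arctan2(*(p[0]-p[1])[::-1])))
# bias of side cam vs top cam on frames
im=cv2.imread("pics/side0.png")
try: frame(im,(254,245),half=(45,32),n="side")
except Exception as e: print(e)
try: frame(im,(331,165),half=(36,24),n="side")
except Exception as e: print(e)
E
```

```text
[[ 0.43375413  0.07270556]
 [ 0.41782549 -0.05272288]] [0.42578981 0.00999134] 0.1264358178530908 82.76253036763433
far bar w mm 8.1 ang 90.91 deg
near bar w mm 8.8 ang 91.03 deg
left bar w mm 7.4 ang 5.99 deg
right bar w mm 6.7 ang 5.91 deg
centre [0.5885 0.1906] yaw 5.95 deg centreline diags NL-FR 164.8 FL-NR 179.0
far bar w mm 8.4 ang 93.63 deg
near bar w mm 8.6 ang 93.72 deg
left bar w mm 6.2 ang 3.32 deg
right bar w mm 5.5 ang 3.65 deg
centre [ 0.6335 -0.1888] yaw 3.49 deg centreline diags NL-FR 172.4 FL-NR 171.9
```

arm_command:
  increments:
    - [[0.03,0.03,0],[0,0,0.14],0]
    - [[0.06,0.065,0],[0,0,0.28],0]
    - [[0.09,0.1,0],[0,0,0.42],0]
    - [[0.12,0.135,0],[0,0,0.56],0]
    - [[0.14,0.165,-0.02],[0,0,0.7],0]
    - [[0.16,0.185,-0.04],[0,0,0.84],0]
    - [[0.16,0.185,-0.06],[0,0,0.98],0]
    - [[0.16,0.185,-0.08],[0,0,1.1],0]
    - [[0.16,0.185,-0.08],[0,0,1.152],0]
    - [[0.16,0.185,-0.08],[0,0,1.152],0]

```text
clock: 5.05
tcp_pos: [0.5868, 0.1939, 0.1127]
orientation: [3.029, -0.825, -0.006]
contact_force: [0.1, 0.7, -1.2]
grip_width: 0.0262
```

```bash
python3 - <<'E'
from h import *
state()
s=snap("s3","side");t=snap("t3")
cv2.imwrite("pics/z3.png",np.vstack([cv2.resize(t[130:210,220:320],(500,400)),cv2.resize(s[180:280,190:315],(500,400))]))
cv2.imwrite("pics/z3.png",np.hstack([cv2.resize(t[130:210,225:305],(400,400)),cv2.resize(s[185:285,200:300],(400,400))]))
E
```

```text
t 5.05 tcp [0.5868 0.1939 0.1127] jaw deg -30.46 z [-0.004 -0.001 -1.   ] F [ 0.1  0.7 -1.2] w 0.0262 j7 -1.24
```

View pics/z3.png

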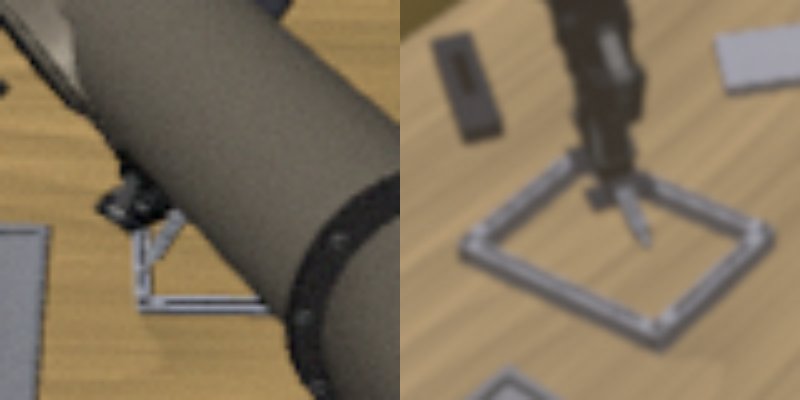

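```bash
cat >> h.py <<'E'
def tri(ut,us):
    Ps=[CM[n]["camera_matrix"]@CM[n]["camera_from_world"][:3] for n in("top","side")]
    X=cv2.triangulatePoints(Ps[0],Ps[1],np.array(ut,float).reshape(2,1),np.array(us,float).reshape(2,1)).ravel(); return X[:3]/X[3]
E
python3 - <<'E'
from h import *
print("tri",tri((255.4,182.4),(261.25,245.75)))
print(cast((255.4,182.4),.0743),cast((261.25,245.75),.0743,"side"))
tcp=np.array([.5868,.1939]); a=np.radians(-30.46)
print("pred", tcp-.07*np.array([np.cos(a),np.sin(a)]))
E
```

```text
tri [0.53282094 0.22116892 0.06606639]
[[0.53209763 0.22048331]] [[0.52604299 0.22672921]]
pred [0.52646117 0.22938557]
```

arm_command:
  increments:
    - [[0.003,0.001,0],[0,0,0],0]
    - [[0.003,0.001,-0.02],[0,0,0],0]
    - [[0.003,0.001,-0.035],[0,0,0],0]
    - [[0.003,0.001,-0.035],[0,0,0],0]
    - [[0.003,0.001,-0.035],[0,0,0],0]

```text
clock: 5.65
tcp_pos: [0.5911, 0.1956, 0.0801]
orientation: [3.031, -0.826, -0.001]
contact_force: [0.3, -0.4, -1.1]
grip_width: 0.0259
```

```bash
python3 - <<'E'
from h import *
state()
E
```

```text
t 5.65 tcp [0.5911 0.1956 0.0801] jaw deg -30.49 z [-0.001 -0.    -1.   ] F [ 0.3 -0.4 -1.1] w 0.0259 j7 -1.26
```

arm_command:
  increments:
    - [[0,0,-0.015],[0,0,0],0]
    - [[0,0,-0.027],[0,0,0],0]
    - [[0,0,-0.033],[0,0,0],0]
    - [[0,0,-0.033],[0,0,0],0]
    - [[0,0,-0.033],[0,0,0],0]

```text
clock: 6.15
tcp_pos: [0.5912, 0.1956, 0.0469]
orientation: [3.031, -0.826, -0.001]
contact_force: [1.0, -0.1, -2.4]
grip_width: 0.0262
```

```bash
python3 - <<'E'
from h import *
state()
s=snap("s4","side");t=snap("t4")
cv2.imwrite("pics/z4.png",np.hstack([cv2.resize(t[130:210,225:305],(400,400)),cv2.resize(s[200:280,210:290],(400,400))]))
E
```

```text
t 6.15 tcp [0.5912 0.1956 0.0469] jaw deg -30.48 z [-0. -0. -1.] F [ 1.  -0.1 -2.4] w 0.0262 j7 -1.28
```

View pics/z4.png

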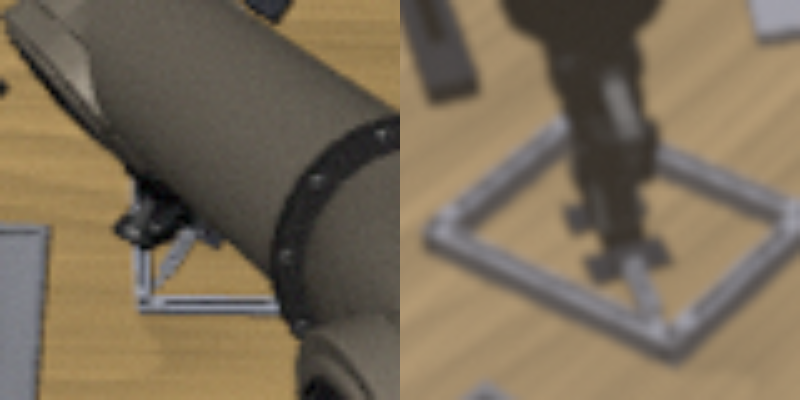

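arm_command:
  increments:
    - [[0,0,0],[0,0,0],60]
    - [[0,0,0],[0,0,0],100]
    - [[0,0,0],[0,0,0],100]
    - [[0,0,0],[0,0,0],100]
    - [[0,0,0],[0,0,0],100]
    - [[0,0,0],[0,0,0],100]
    - [[0,0,0],[0,0,0],100]
    - [[0,0,0],[0,0,0],100]

```text
clock: 7.05
tcp_pos: [0.5913, 0.1956, 0.0473]
orientation: [3.031, -0.826, 0.0]
contact_force: [-0.5, 0.2, 0.8]
grip_width: 0.0854
```

arm_command:
  increments:
    - [[0,0,0.03],[0,0,0],100]
    - [[0,0,0.07],[0,0,0],100]
    - [[0,0,0.12],[0,0,0],100]
    - [[0,0,0.16],[0,0,0],100]
    - [[0,0,0.16],[0,0,0],100]

```text
clock: 7.55
tcp_pos: [0.5944, 0.1975, 0.214]
orientation: [-3.025, 0.824, -0.014]
contact_force: [-0.7, 0.1, 0.9]
grip_width: 0.0853
```

```bash
python3 - <<'E'
from h import *
state()
s=snap("s5","side");t=snap("t5")
cv2.imwrite("pics/z5.png",np.hstack([cv2.resize(t[130:210,225:305],(400,400)),cv2.resize(s[200:280,210:290],(400,400),interpolation=cv2.INTER_CUBIC)]))
E
```

```text
t 7.55 tcp [0.5944 0.1975 0.214 ] jaw deg -30.49 z [ 0.01   0.004 -1.   ] F [-0.7  0.1  0.9] w 0.0853 j7 -1.18
```

View pics/z5.png

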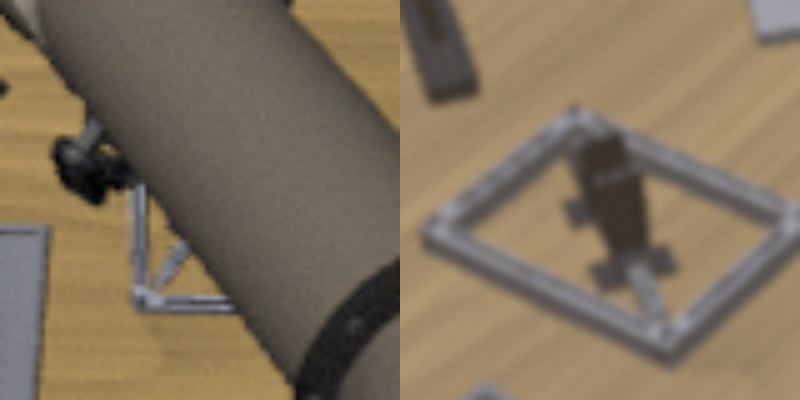

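```bash
python3 - <<'E'
from h import *
p=cast([(253.6,235),(250,228.4)],.058,"side");print(p,np.linalg.norm(p[0]-p[1])*1000,p.mean(0))
c=np.array([.5888,.192]);y=np.radians(5.9);R=np.array([[np.cos(y),-np.sin(y)],[np.sin(y),np.cos(y)]])
for q in((-61,45),(61,-45),(69,45),(-69,-45)):
    w=c+R@(np.array(q)/1000); print(q,w,"side px",proj([[*w,.007]],"side"),"in crop",(proj([[*w,.007]],"side")-[210,200])*5+[400,0], "top crop",(proj([[*w,.007]])-[225,130])*5)
E
```

```text
[[0.57608025 0.19937652]
 [0.59829775 0.18769129]] 25.10302103093455 [0.587189  0.1935339]
(-61, 45) [0.52349746 0.23049128] side px [[263.17327688 267.64548357]] in crop [[665.86638441 338.22741783]] top crop [[151.13765156 295.85712363]]
(61, -45) [0.65410254 0.15350872] side px [[244.72890571 226.70302398]] in crop [[573.64452855 133.51511988]] top crop [[274.21877926 112.76917713]]
(69, 45) [0.65280883 0.24385431] side px [[219.44964982 247.33428671]] in crop [[447.24824909 236.67143355]] top crop [[142.51536543 110.81639639]]
(-69, -45) [0.52479117 0.14014569] side px [[287.49843547 245.27396178]] in crop [[787.49217736 226.36980892]] top crop [[285.18104583 297.80382513]]
```

Sprung into both corners: the side view shows the near nose in its corner at about crop (665,325), with post spacing about 25 mm, i.e. a short diagonal. I'll regrip centred on the rule.

arm_command:
  increments:
    - [[-0.0022,-0.0034,-0.04],[0,0,0],100]
    - [[-0.0022,-0.0034,-0.08],[0,0,0],100]
    - [[-0.0022,-0.0034,-0.12],[0,0,0],100]
    - [[-0.0022,-0.0034,-0.16],[0,0,0],100]
    - [[-0.0022,-0.0034,-0.16],[0,0,0],100]

```text
clock: 8.15
tcp_pos: [0.5837, 0.1897, 0.0403]
orientation: [3.024, -0.823, -0.017]
contact_force: [-0.2, -0.7, -0.4]
grip_width: 0.0854
```

arm_command:
  increments:
    - [[0,0,0],[0,0,0],0]
    - [[0,0,0],[0,0,0],0]
    - [[0,0,0],[0,0,0],0]
    - [[0,0,0],[0,0,0],0]
    - [[0,0,0],[0,0,0],0]
    - [[0,0,0],[0,0,0],0]
    - [[0,0,0],[0,0,0],0]
    - [[0,0,0],[0,0,0],0]

```text
clock: 8.95
tcp_pos: [0.5909, 0.1932, 0.0503]
orientation: [-3.028, 0.825, -0.006]
contact_force: [-1.0, -0.7, 8.9]
grip_width: 0.0256
```

arm_command:
  increments:
    - [[0,0,0.02],[0,0,0],0]
    - [[0,0,0.04],[0,0,0],0]
    - [[0,0,0.06],[0,0,0],0]
    - [[0,0,0.06],[0,0,0],0]

```text
clock: 9.35
tcp_pos: [0.5912, 0.1931, 0.1109]
orientation: [-3.027, 0.825, -0.008]
contact_force: [0.3, -0.5, -1.8]
grip_width: 0.0259
```

```bash
python3 - <<'E'
from h import *
state()
s=snap("s6","side");t=snap("t6")
E
```

```text
t 9.35 tcp [0.5912 0.1931 0.1109] jaw deg -30.50 z [ 0.006  0.002 -1.   ] F [ 0.3 -0.5 -1.8] w 0.0259 j7 -1.24
```

arm_command:
  increments:
    - [[-0.003,0.0005,0],[0,0,0.14],0]
    - [[-0.003,0.0005,0],[0,0,0.28],0]
    - [[-0.003,0.0005,0],[0,0,0.42],0]
    - [[-0.003,0.0005,0],[0,0,0.56],0]
    - [[-0.003,0.0005,0],[0,0,0.7],0]
    - [[-0.003,0.0005,0],[0,0,0.84],0]
    - [[-0.003,0.0005,0],[0,0,0.98],0]
    - [[-0.003,0.0005,0],[0,0,1.12],0]
    - [[-0.003,0.0005,0],[0,0,1.213],0]
    - [[-0.003,0.0005,0],[0,0,1.213],0]

```text
clock: 10.45
tcp_pos: [0.5853, 0.1921, 0.1057]
orientation: [-2.96, -1.05, 0.004]
contact_force: [0.9, -0.3, -1.3]
grip_width: 0.026
```

arm_command:
  increments:
    - [[0,0,-0.02],[0,0,0],0]
    - [[0,0,-0.025],[0,0,0],0]
    - [[0,0,-0.025],[0,0,0],0]

```text
clock: 10.75
tcp_pos: [0.5851, 0.1921, 0.0809]
orientation: [2.962, 1.047, -0.005]
contact_force: [1.0, -0.8, -1.4]
grip_width: 0.0258
```

```bash
python3 - <<'E'
from h import *
state()
s=snap("s7","side");t=snap("t7")
cv2.imwrite("pics/z7.png",np.hstack([cv2.resize(t[130:210,225:305],(400,400)),cv2.resize(s[200:280,210:290],(400,400),interpolation=cv2.INTER_CUBIC)]))
E
```

```text
t 10.75 tcp [0.5851 0.1921 0.0809] jaw deg 38.94 z [-0.003 -0.001 -1.   ] F [ 1.  -0.8 -1.4] w 0.0258 j7 -0.22
```

View pics/z7.png

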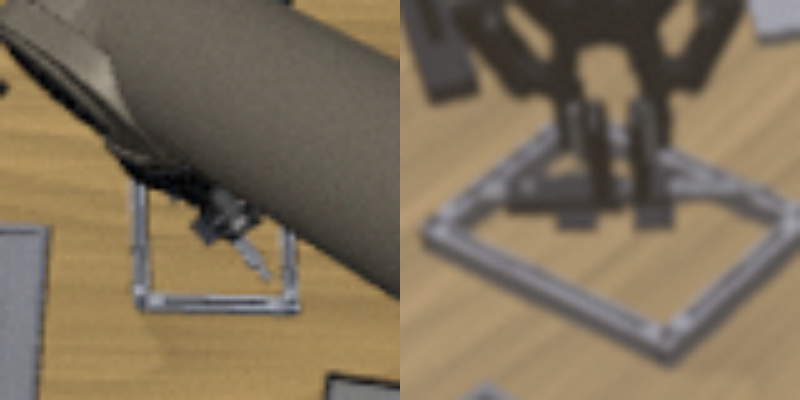

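arm_command:
  increments:
    - [[0.0024,0.0015,-0.005],[0,0,0],0]
    - [[0.0024,0.0015,-0.02],[0,0,0],0]
    - [[0.0024,0.0015,-0.029],[0,0,0],0]
    - [[0.0024,0.0015,-0.03],[0,0,0],0]
    - [[0.0024,0.0015,-0.03],[0,0,0],0]

```text
clock: 11.35
tcp_pos: [0.5881, 0.1941, 0.0516]
orientation: [-2.961, -1.049, 0.002]
contact_force: [0.2, 0.9, -1.1]
grip_width: 0.0262
```

arm_command:
  increments:
    - [[0,0,0],[0,0,0],60]
    - [[0,0,0],[0,0,0],100]
    - [[0,0,0],[0,0,0],100]
    - [[0,0,0],[0,0,0],100]
    - [[0,0,0],[0,0,0],100]
    - [[0,0,0],[0,0,0],100]
    - [[0,0,0],[0,0,0],100]
    - [[0,0,0],[0,0,0],100]

```text
clock: 12.15
tcp_pos: [0.5885, 0.1942, 0.0523]
orientation: [2.961, 1.049, 0.0]
contact_force: [0.1, -0.1, -0.3]
grip_width: 0.0851
```

arm_command:
  increments:
    - [[0,0,0.03],[0,0,0],100]
    - [[0,0,0.07],[0,0,0],100]
    - [[0,0,0.12],[0,0,0],100]
    - [[0,0,0.15],[0,0,0],100]
    - [[0,0,0.15],[0,0,0],100]

```text
clock: 12.65
tcp_pos: [0.5908, 0.196, 0.2076]
orientation: [-2.961, -1.049, -0.013]
contact_force: [0.3, 0.6, -0.2]
grip_width: 0.0854
```

```bash
python3 - <<'E'
from h import *
state()
s=snap("s8","side");t=snap("t8")
cv2.imwrite("pics/z8.png",np.hstack([cv2.resize(t[130:210,225:305],(400,400)),cv2.resize(s[200:280,210:290],(400,400),interpolation=cv2.INTER_CUBIC)]))
E
```

```text
t 12.65 tcp [0.5908 0.196  0.2076] jaw deg 39.02 z [ 0.008  0.003 -1.   ] F [ 0.3  0.6 -0.2] w 0.0854 j7 -0.12
```

View pics/z8.png

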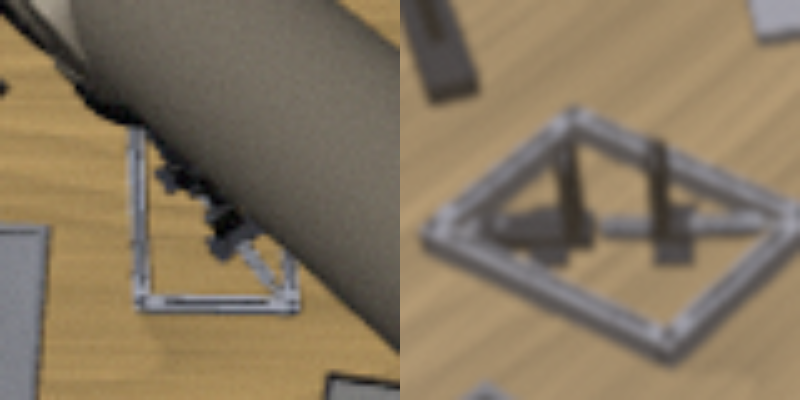

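arm_command:
  increments:
    - [[0,-0.002,-0.04],[0,0,0],100]
    - [[0,-0.002,-0.08],[0,0,0],100]
    - [[0,-0.002,-0.12],[0,0,0],100]
    - [[0,-0.002,-0.145],[0,0,0],100]
    - [[0,-0.002,-0.152],[0,0,0],100]
    - [[0,-0.002,-0.152],[0,0,0],100]

```text
clock: 13.35
tcp_pos: [0.5872, 0.1918, 0.0485]
orientation: [-2.961, -1.05, 0.006]
contact_force: [-0.9, -0.3, 0.3]
grip_width: 0.0853
```

arm_command:
  increments:
    - [[0,0,0],[0,0,0],0]
    - [[0,0,0],[0,0,0],0]
    - [[0,0,0],[0,0,0],0]
    - [[0,0,0],[0,0,0],0]
    - [[0,0,0],[0,0,0],0]
    - [[0,0,0],[0,0,0],0]
    - [[0,0,0],[0,0,0],0]
    - [[0,0,0],[0,0,0],0]

```text
clock: 14.15
tcp_pos: [0.5891, 0.1922, 0.0514]
orientation: [2.961, 1.049, 0.002]
contact_force: [-0.7, -1.8, 6.7]
grip_width: 0.0259
```

arm_command:
  increments:
    - [[0,0,0.02],[0,0,0],0]
    - [[0,0,0.05],[0,0,0],0]
    - [[0,0,0.09],[0,0,0],0]
    - [[0,0,0.12],[0,0,0],0]
    - [[0,0,0.12],[0,0,0],0]

```text
clock: 14.65
tcp_pos: [0.5907, 0.1941, 0.1762]
orientation: [-2.961, -1.049, -0.013]
contact_force: [0.7, 0.5, -2.1]
grip_width: 0.0256
```

```bash
python3 - <<'E'
from h import *
state()
p=cast([(243.4,228.4),(261,228.6)],.058,"side");print(p,np.linalg.norm(p[0]-p[1])*1000,p.mean(0))
E
```

```text
t 14.65 tcp [0.5907 0.1941 0.1762] jaw deg 39.03 z [ 0.008  0.003 -1.   ] F [ 0.7  0.5 -2.1] w 0.0256 j7 -0.14
[[0.61090898 0.19704912]
 [0.57681035 0.17261272]] 41.950610718507285 [0.59385967 0.18483092]
```

arm_command:
  increments:
    - [[0.005,-0.03,0],[0,0,-0.13],0]
    - [[0.01,-0.07,0],[0,0,-0.26],0]
    - [[0.015,-0.11,0],[0,0,-0.39],0]
    - [[0.02,-0.15,0],[0,0,-0.52],0]
    - [[0.025,-0.19,0],[0,0,-0.65],0]
    - [[0.03,-0.23,0],[0,0,-0.78],0]
    - [[0.035,-0.27,0],[0,0,-0.91],0]
    - [[0.04,-0.31,0],[0,0,-1.04],0]
    - [[0.044,-0.35,0],[0,0,-1.15],0]
    - [[0.044,-0.38,0],[0,0,-1.223],0]

```text
clock: 15.65
tcp_pos: [0.6319, -0.191, 0.1699]
orientation: [3.024, -0.85, -0.001]
contact_force: [1.0, 0.2, -0.6]
grip_width: 0.0256
```

arm_command:
  increments:
    - [[0,0,-0.02],[0,0,0],0]
    - [[0,0,-0.05],[0,0,0],0]
    - [[0,0,-0.08],[0,0,0],0]
    - [[0,0,-0.085],[0,0,0],0]
    - [[0,0,-0.085],[0,0,0],0]

```text
clock: 16.15
tcp_pos: [0.6316, -0.1872, 0.0844]
orientation: [-3.027, 0.84, 0.004]
contact_force: [0.3, 0.0, -1.3]
grip_width: 0.0261
```

```bash
python3 - <<'E'
from h import *
state()
s=snap("s9","side");t=snap("t9")
cv2.imwrite("pics/z9.png",np.hstack([cv2.resize(t[120:200,339:419],(400,400)),cv2.resize(s[125:205,291:371],(400,400),interpolation=cv2.INTER_CUBIC)]))
E
```

```text
t 16.15 tcp [ 0.6316 -0.1872  0.0844] jaw deg -31.02 z [-0.003  0.001 -1.   ] F [ 0.3  0.  -1.3] w 0.0261 j7 -0.63
```

View pics/z9.png

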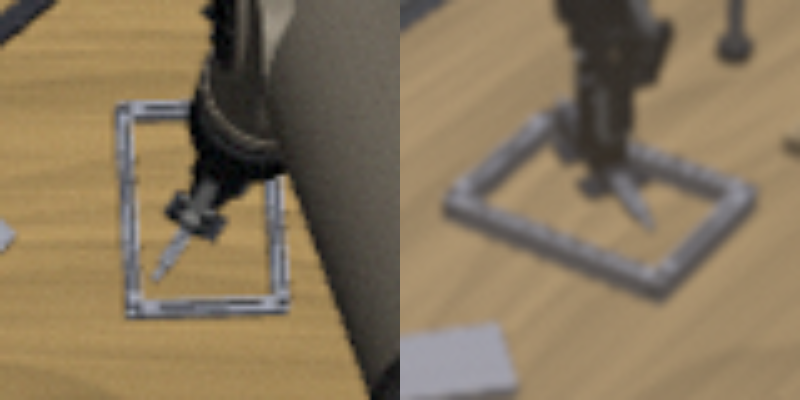

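```bash
python3 - <<'E'
from h import *
print("tri",tri((370,176),(341,170.6)),cast((370,176),.04),cast((341,170.6),.04,"side"))
a=np.radians(-31.02);print("pred",np.array([.6316,-.1872])-.07*np.array([np.cos(a),np.sin(a)]))
im=cv2.imread("pics/t9.png")
print("NL corner centreline top", cast((366.4,181),.018))
E
```

```text
tri [ 0.57227337 -0.15287597  0.03729787] [[ 0.57243234 -0.15214797]] [[ 0.5696889  -0.15002263]]
pred [ 0.57161088 -0.15112639]
NL corner centreline top [[ 0.56017592 -0.1429166 ]]
```

arm_command:
  increments:
    - [[0.0018,0,-0.005],[0,0,0],0]
    - [[0.0018,0,-0.02],[0,0,0],0]
    - [[0.0018,0,-0.031],[0,0,0],0]
    - [[0.0018,0,-0.033],[0,0,0],0]
    - [[0.0018,0,-0.033],[0,0,0],0]

```text
clock: 16.75
tcp_pos: [0.6338, -0.1877, 0.0515]
orientation: [3.027, -0.841, -0.002]
contact_force: [-0.8, -0.1, -1.0]
grip_width: 0.0261
```

arm_command:
  increments:
    - [[0,0,0],[0,0,0],60]
    - [[0,0,0],[0,0,0],100]
    - [[0,0,0],[0,0,0],100]
    - [[0,0,0],[0,0,0],100]
    - [[0,0,0],[0,0,0],100]
    - [[0,0,0],[0,0,0],100]
    - [[0,0,0],[0,0,0],100]
    - [[0,0,0],[0,0,0],100]

```text
clock: 17.55
tcp_pos: [0.6344, -0.1878, 0.0523]
orientation: [-3.027, 0.841, -0.0]
contact_force: [-0.2, -0.1, -0.2]
grip_width: 0.0856
```

arm_command:
  increments:
    - [[0,0,0.03],[0,0,0],100]
    - [[0,0,0.07],[0,0,0],100]
    - [[0,0,0.12],[0,0,0],100]
    - [[0,0,0.15],[0,0,0],100]
    - [[0,0,0.15],[0,0,0],100]

```text
clock: 18.05
tcp_pos: [0.6374, -0.188, 0.2082]
orientation: [-3.026, 0.841, -0.015]
contact_force: [1.2, 0.0, -0.2]
grip_width: 0.0853
```

```bash
python3 - <<'E'
from h import *
state()
s=snap("s10","side");t=snap("t10")
cv2.imwrite("pics/z10.png",np.hstack([cv2.resize(t[120:200,339:419],(400,400)),cv2.resize(s[125:205,291:371],(400,400),interpolation=cv2.INTER_CUBIC)]))
E
```

```text
t 18.05 tcp [ 0.6374 -0.188   0.2082] jaw deg -31.07 z [ 0.009 -0.002 -1.   ] F [ 1.2  0.  -0.2] w 0.0853 j7 -0.57
```

View pics/z10.png

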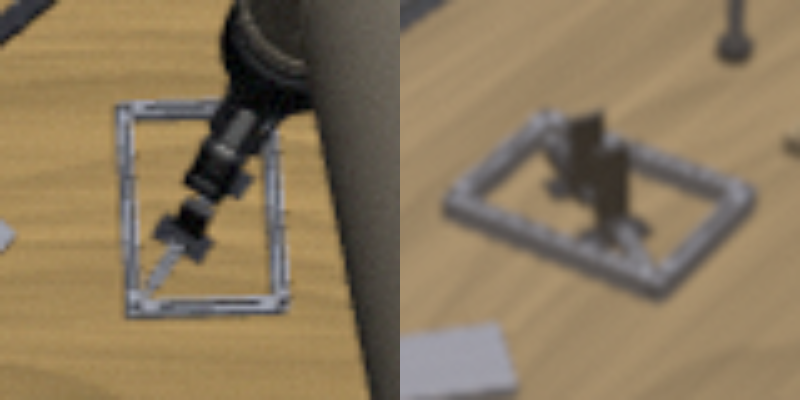

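arm_command:
  increments:
    - [[-0.001,0,-0.04],[0,0,0],100]
    - [[-0.001,0,-0.08],[0,0,0],100]
    - [[-0.001,0,-0.12],[0,0,0],100]
    - [[-0.001,0,-0.145],[0,0,0],100]
    - [[-0.001,0,-0.152],[0,0,0],100]
    - [[-0.001,0,-0.152],[0,0,0],100]

```text
clock: 18.75
tcp_pos: [0.6319, -0.1874, 0.0483]
orientation: [-3.027, 0.841, 0.006]
contact_force: [0.2, 0.1, 0.6]
grip_width: 0.0854
```

arm_command:
  increments:
    - [[0,0,0],[0,0,0],0]
    - [[0,0,0],[0,0,0],0]
    - [[0,0,0],[0,0,0],0]
    - [[0,0,0],[0,0,0],0]
    - [[0,0,0],[0,0,0],0]
    - [[0,0,0],[0,0,0],0]
    - [[0,0,0],[0,0,0],0]
    - [[0,0,0],[0,0,0],0]

```text
clock: 19.55
tcp_pos: [0.6353, -0.1882, 0.0534]
orientation: [3.027, -0.841, 0.007]
contact_force: [-0.9, -0.3, 9.8]
grip_width: 0.0261
```

arm_command:
  increments:
    - [[0,0,0.02],[0,0,0],0]
    - [[0,0,0.04],[0,0,0],0]
    - [[0,0,0.06],[0,0,0],0]
    - [[0,0,0.06],[0,0,0],0]

```text
clock: 19.95
tcp_pos: [0.6354, -0.1881, 0.1137]
orientation: [-3.027, 0.841, -0.009]
contact_force: [0.8, -0.2, -1.9]
grip_width: 0.026
```

arm_command:
  increments:
    - [[0,0,0],[0,0,0.14],0]
    - [[0,0,0],[0,0,0.28],0]
    - [[0,0,0],[0,0,0.42],0]
    - [[0,0,0],[0,0,0.56],0]
    - [[0,0,0],[0,0,0.7],0]
    - [[0,0,0],[0,0,0.84],0]
    - [[0,0,0],[0,0,0.98],0]
    - [[0,0,0],[0,0,1.12],0]
    - [[0,0,0],[0,0,1.211],0]
    - [[0,0,0],[0,0,1.211],0]

```text
clock: 20.95
tcp_pos: [0.6326, -0.188, 0.1091]
orientation: [-2.966, -1.032, 0.002]
contact_force: [-0.5, 0.5, -1.8]
grip_width: 0.0261
```

arm_command:
  increments:
    - [[0,0,-0.015],[0,0,0],0]
    - [[0,0,-0.025],[0,0,0],0]
    - [[0,0,-0.025],[0,0,0],0]
    - [[0,0,-0.025],[0,0,0],0]

```text
clock: 21.35
tcp_pos: [0.6329, -0.1876, 0.0845]
orientation: [-2.967, -1.031, 0.002]
contact_force: [0.3, -0.5, -1.6]
grip_width: 0.0262
```

```bash
python3 - <<'E'
from h import *
state()
p=cast([(333.4,155.4),(328,148.6)],.058,"side");print(p,np.linalg.norm(p[0]-p[1])*1000,p.mean(0))
s=snap("s11","side");t=snap("t11")
E
```

```text
t 21.35 tcp [ 0.6329 -0.1876  0.0845] jaw deg 38.31 z [-0.001  0.    -1.   ] F [ 0.3 -0.5 -1.6] w 0.0262 j7 0.42
[[ 0.61470484 -0.17607265]
 [ 0.64701922 -0.19443477]] 37.167008668305726 [ 0.63086203 -0.18525371]
```

```bash
cat >> h.py <<'E'
def shift(a,b,box,pad=12):
    x0,y0,x1,y1=box; A=cv2.imread(f"pics/{a}.png");B=cv2.imread(f"pics/{b}.png")
    R=cv2.matchTemplate(B[y0-pad:y1+pad,x0-pad:x1+pad],A[y0:y1,x0:x1],cv2.TM_CCOEFF_NORMED); _,v,_,l=cv2.minMaxLoc(R); print(a,b,np.array(l)-pad,"%.3f"%v)
E
python3 - <<'E'
from h import *
shift("top0","t11",(360,172,372,186)); shift("side0","s11",(336,170,350,186));shift("side0","s11",(296,158,306,172))
E
```

```text
top0 t11 [0 0] 0.957
side0 s11 [0 0] 0.986
side0 s11 [0 0] 0.992
```

arm_command:
  increments:
    - [[0.0005,0,-0.005],[0,0,0],0]
    - [[0.0005,0,-0.015],[0,0,0],0]
    - [[0.0005,0,-0.02],[0,0,0],0]
    - [[0.0005,0,-0.02],[0,0,0],0]

```text
clock: 21.85
tcp_pos: [0.6329, -0.1878, 0.0639]
orientation: [-2.966, -1.031, 0.003]
contact_force: [0.2, -1.1, -2.5]
grip_width: 0.026
```

arm_command:
  increments:
    - [[0,0,-0.005],[0,0,0],0]
    - [[0,0,-0.01],[0,0,0],0]
    - [[0,0,-0.01],[0,0,0],0]

```text
clock: 22.15
tcp_pos: [0.6333, -0.1878, 0.0545]
orientation: [-2.967, -1.031, 0.002]
contact_force: [-0.2, 0.6, -2.0]
grip_width: 0.0259
```

arm_command:
  increments:
    - [[0,0,0],[0,0,0],60]
    - [[0,0,0],[0,0,0],100]
    - [[0,0,0],[0,0,0],100]
    - [[0,0,0],[0,0,0],100]
    - [[0,0,0],[0,0,0],100]
    - [[0,0,0],[0,0,0],100]
    - [[0,0,0],[0,0,0],100]
    - [[0,0,0],[0,0,0],100]

```text
clock: 22.95
tcp_pos: [0.6338, -0.1878, 0.0553]
orientation: [-2.967, -1.031, -0.0]
contact_force: [-0.4, 1.4, -0.1]
grip_width: 0.0856
```

arm_command:
  increments:
    - [[0,0,0.03],[0,0,0],100]
    - [[0,0,0.07],[0,0,0],100]
    - [[0,0,0.12],[0,0,0],100]
    - [[0,0,0.15],[0,0,0],100]
    - [[0,0,0.15],[0,0,0],100]

```text
clock: 23.45
tcp_pos: [0.6367, -0.1876, 0.211]
orientation: [2.963, 1.03, 0.012]
contact_force: [0.4, -0.3, -0.3]
grip_width: 0.0857
```

```bash
python3 - <<'E'
from h import *
state()
s=snap("s12","side");t=snap("t12")
cv2.imwrite("pics/z12.png",np.hstack([cv2.resize(t[120:200,339:419],(400,400)),cv2.resize(s[125:205,291:371],(400,400),interpolation=cv2.INTER_CUBIC)]))
E
```

```text
t 23.45 tcp [ 0.6367 -0.1876  0.211 ] jaw deg 38.33 z [ 0.009 -0.002 -1.   ] F [ 0.4 -0.3 -0.3] w 0.0857 j7 0.50
```

View pics/z12.png

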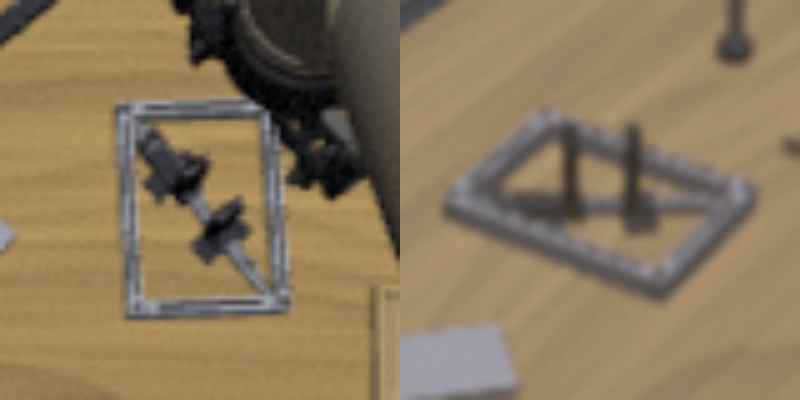

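arm_command:
  increments:
    - [[-0.001,0,-0.04],[0,0,0],100]
    - [[-0.001,0,-0.08],[0,0,0],100]
    - [[-0.001,0,-0.12],[0,0,0],100]
    - [[-0.001,0,-0.145],[0,0,0],100]
    - [[-0.001,0,-0.153],[0,0,0],100]
    - [[-0.001,0,-0.153],[0,0,0],100]

```text
clock: 24.15
tcp_pos: [0.6314, -0.1874, 0.0502]
orientation: [-2.965, -1.031, 0.005]
contact_force: [0.2, -0.0, 0.3]
grip_width: 0.0854
```

arm_command:
  increments:
    - [[0,0,0],[0,0,0],0]
    - [[0,0,0],[0,0,0],0]
    - [[0,0,0],[0,0,0],0]
    - [[0,0,0],[0,0,0],0]
    - [[0,0,0],[0,0,0],0]
    - [[0,0,0],[0,0,0],0]
    - [[0,0,0],[0,0,0],0]
    - [[0,0,0],[0,0,0],0]

```text
clock: 24.95
tcp_pos: [0.635, -0.188, 0.0555]
orientation: [2.965, 1.03, 0.006]
contact_force: [-1.3, -0.4, 11.8]
grip_width: 0.0259
```

arm_command:
  increments:
    - [[0,0,0.02],[0,0,0],0]
    - [[0,0,0.05],[0,0,0],0]
    - [[0,0,0.09],[0,0,0],0]
    - [[0,0,0.12],[0,0,0],0]
    - [[0,0,0.12],[0,0,0],0]

```text
clock: 25.45
tcp_pos: [0.6357, -0.1877, 0.1787]
orientation: [2.963, 1.03, 0.012]
contact_force: [1.5, 0.9, -1.4]
grip_width: 0.0261
```

```bash
python3 - <<'E'
from h import *
state()
p=cast([(324.8,150.4),(337.6,150.4)],.058,"side");print(np.linalg.norm(p[0]-p[1])*1000,p.mean(0))
a=cast([(290.2,204.7),(350.7,214.7),(348,233),(287.7,223.8)],.013);print(a,a.mean(0))
# side corners from s2 (empty case): crop/3+(240,60)
b=cast(np.array([(222,562),(380,443),(434,474),(272,598)])/3+[240,60],.013,"side");print(b,b.mean(0))
im=cv2.imread("pics/top0.png"); frame(im,(379,162))
E
```

```text
t 25.45 tcp [ 0.6357 -0.1877  0.1787] jaw deg 38.33 z [ 0.009 -0.002 -1.   ] F [ 1.5  0.9 -1.4] w 0.0261 j7 0.48
36.732305231009335 [ 0.63427643 -0.19254471]
[[ 0.47289501  0.11008161]
 [ 0.44506867 -0.09204491]
 [ 0.38402673 -0.08396195]
 [ 0.40875061  0.11569119]] [0.42768526 0.01244149]
[[ 0.46500059  0.11197587]
 [ 0.44239144 -0.08692904]
 [ 0.38319311 -0.0803123 ]
 [ 0.40952936  0.12012228]] [0.42502863 0.0162142 ]
far bar w mm 9.5 ang 93.18 deg
near bar w mm 10.2 ang 94.04 deg
left bar w mm 9.9 ang 3.51 deg
right bar w mm 9.3 ang 3.73 deg
centre [ 0.6333 -0.186 ] yaw 3.62 deg centreline diags NL-FR 172.0 FL-NR 172.0
```

arm_command:
  increments:
    - [[-0.02,0.02,0],[0,0,0.09],0]
    - [[-0.05,0.045,0],[0,0,0.18],0]
    - [[-0.08,0.07,0],[0,0,0.27],0]
    - [[-0.11,0.1,0],[0,0,0.36],0]
    - [[-0.14,0.13,0],[0,0,0.45],0]
    - [[-0.165,0.16,0],[0,0,0.54],0]
    - [[-0.19,0.185,0],[0,0,0.63],0]
    - [[-0.206,0.202,0],[0,0,0.72],0]
    - [[-0.206,0.202,0],[0,0,0.78],0]
    - [[-0.206,0.202,0],[0,0,0.78],0]

```text
clock: 26.45
tcp_pos: [0.4259, 0.0143, 0.1722]
orientation: [2.35, 2.084, -0.002]
contact_force: [0.0, 0.6, -2.0]
grip_width: 0.0257
```

arm_command:
  increments:
    - [[0,0,-0.03],[0,0,0],0]
    - [[0,0,-0.06],[0,0,0],0]
    - [[0,0,-0.08],[0,0,0],0]
    - [[0,0,-0.08],[0,0,0],0]
    - [[0,0,-0.08],[0,0,0],0]

```text
clock: 26.95
tcp_pos: [0.427, 0.0142, 0.0926]
orientation: [-2.353, -2.08, 0.0]
contact_force: [-0.1, -0.1, -1.4]
grip_width: 0.0258
```

```bash
python3 - <<'E'
from h import *
state()
E
```

```text
t 26.95 tcp [0.427  0.0142 0.0926] jaw deg 82.96 z [-0.  0. -1.] F [-0.1 -0.1 -1.4] w 0.0258 j7 0.67
```

arm_command:
  increments:
    - [[0.001,0,-0.015],[0,0,0],0]
    - [[0.001,0,-0.028],[0,0,0],0]
    - [[0.001,0,-0.033],[0,0,0],0]
    - [[0.001,0,-0.033],[0,0,0],0]

```text
clock: 27.35
tcp_pos: [0.4282, 0.0141, 0.0598]
orientation: [2.353, 2.081, 0.001]
contact_force: [-0.2, -0.7, -2.0]
grip_width: 0.0257
```

arm_command:
  increments:
    - [[0,0,0],[0,0,0],60]
    - [[0,0,0],[0,0,0],100]
    - [[0,0,0],[0,0,0],100]
    - [[0,0,0],[0,0,0],100]
    - [[0,0,0],[0,0,0],100]
    - [[0,0,0],[0,0,0],100]
    - [[0,0,0],[0,0,0],100]

```text
clock: 28.05
tcp_pos: [0.4279, 0.0142, 0.0594]
orientation: [2.353, 2.082, 0.0]
contact_force: [-0.3, 0.5, -0.4]
grip_width: 0.0857
```

arm_command:
  increments:
    - [[0,0,0.03],[0,0,0],100]
    - [[0,0,0.07],[0,0,0],100]
    - [[0,0,0.12],[0,0,0],100]
    - [[0.05,-0.04,0.14],[0,0,0],100]
    - [[0.1,-0.08,0.14],[0,0,0],100]
    - [[0.1,-0.12,0.14],[0,0,0],100]
    - [[0.1,-0.16,0.14],[0,0,0],100]
    - [[0.1,-0.16,0.14],[0,0,0],100]

```text
clock: 28.85
tcp_pos: [0.528, -0.1539, 0.1982]
orientation: [2.363, 2.069, -0.004]
contact_force: [0.4, -0.3, -0.8]
grip_width: 0.0852
```

```bash
python3 - <<'E'
from h import *
state()
s=snap("s13","side");t=snap("t13")
cv2.imwrite("pics/z13.png",np.hstack([cv2.resize(t[100:260,220:400],(540,480)),cv2.resize(s[185:265,300:400],(260,208))[:, :].repeat(1,0) if 0 else cv2.copyMakeBorder(cv2.resize(s[190:265,305:395],(258,215)),0,265,0,0,cv2.BORDER_CONSTANT)]))
frame(t,(268,171))
try: frame(t,(379,162))
except Exception as e: print(e)
E
```

```text
t 28.85 tcp [ 0.528  -0.1539  0.1982] jaw deg 82.40 z [-0.001 -0.002 -1.   ] F [ 0.4 -0.3 -0.8] w 0.0852 j7 1.15
far bar w mm 9.5 ang 90.94 deg
near bar w mm 10.1 ang 90.88 deg
left bar w mm 9.4 ang 5.64 deg
right bar w mm 9.8 ang 5.59 deg
centre [0.5894 0.1941] yaw 5.61 deg centreline diags NL-FR 165.4 FL-NR 178.8
far bar w mm 45.7 ang 98.60 deg
near bar w mm 83.6 ang 79.91 deg
left bar w mm 36.5 ang 2.48 deg
right bar w mm 136.8 ang -0.27 deg
centre [ 0.6472 -0.1761] yaw 1.10 deg centreline diags NL-FR 184.5 FL-NR 188.9
```

View pics/z13.png

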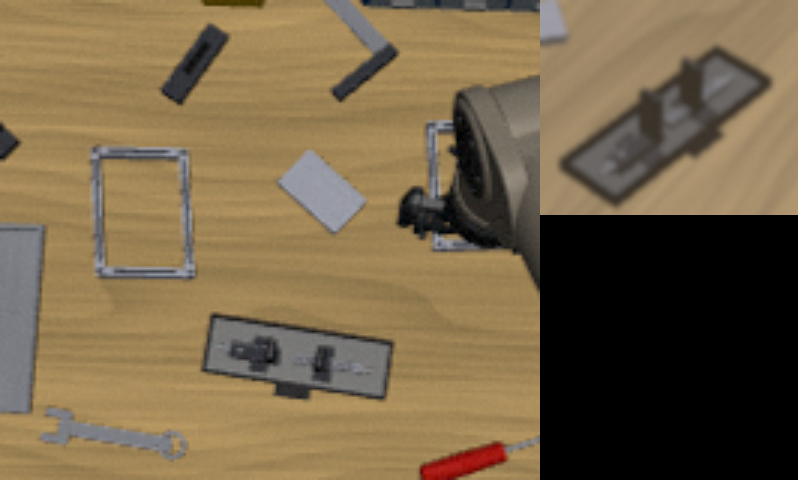

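Rule lies flat in its case, well centred: noses at about (222,345) and (375,370) in the crop. Both readings of the right frame agree, so it is square. The left frame gave posts 25 and 42 mm apart, so it is racked. I'll pick up the right frame by its left bar.

arm_command:
  increments:
    - [[0.04,0.006,0],[0,0,0.1],60]
    - [[0.08,0.012,-0.03],[0,0,0.195],60]
    - [[0.102,0.0165,-0.06],[0,0,0.195],60]
    - [[0.102,0.0165,-0.1],[0,0,0.195],60]
    - [[0.102,0.0165,-0.13],[0,0,0.195],60]
    - [[0.102,0.0165,-0.13],[0,0,0.195],60]
    - [[0.102,0.0165,-0.13],[0,0,0.195],60]

```text
clock: 29.65
tcp_pos: [0.6298, -0.1273, 0.0701]
orientation: [-2.135, -2.303, -0.001]
contact_force: [0.8, -0.1, 0.2]
grip_width: 0.0514
```

```bash
python3 - <<'E'
from h import *
state(); snap("s14","side");snap("t14")
shift("top0","t14",(360,172,372,186)); shift("side0","s14",(336,170,350,186));shift("side0","s14",(296,158,306,172))
E
```

```text
t 29.65 tcp [ 0.6298 -0.1273  0.0701] jaw deg 94.33 z [-0.     0.001 -1.   ] F [ 0.8 -0.1  0.2] w 0.0514 j7 1.17
top0 t14 [0 0] 0.902
side0 s14 [0 0] 0.990
side0 s14 [0 0] 0.997
```

arm_command:
  increments:
    - [[0.0005,-0.01,0],[0,0,-0.012],60]
    - [[0.0005,-0.01,-0.02],[0,0,-0.012],60]
    - [[0.0005,-0.01,-0.04],[0,0,-0.012],60]
    - [[0.0005,-0.01,-0.05],[0,0,-0.012],60]
    - [[0.0005,-0.01,-0.05],[0,0,-0.012],60]

```text
clock: 30.25
tcp_pos: [0.6285, -0.1391, 0.0167]
orientation: [-2.15, -2.286, 0.004]
contact_force: [0.4, -0.4, 0.3]
grip_width: 0.0513
```

arm_command:
  increments:
    - [[0,0,0],[0,0,0],0]
    - [[0,0,0],[0,0,0],0]
    - [[0,0,0],[0,0,0],0]
    - [[0,0,0],[0,0,0],0]
    - [[0,0,0],[0,0,0],0]
    - [[0,0,0],[0,0,0],0]
    - [[0,0,0],[0,0,0],0]
    - [[0,0,0],[0,0,0],0]
  newtons: 90

```text
clock: 31.05
tcp_pos: [0.631, -0.139, 0.0203]
orientation: [2.151, 2.288, 0.001]
contact_force: [-1.0, 0.8, 6.4]
grip_width: 0.0073
```

arm_command:
  increments:
    - [[0,0,0.02],[0,0,0],0]
    - [[0,0,0.04],[0,0,0],0]
    - [[0,0,0.07],[0,0,0],0]
    - [[0,0,0.07],[0,0,0],0]

```text
clock: 31.45
tcp_pos: [0.6334, -0.1389, 0.0952]
orientation: [2.148, 2.284, 0.008]
contact_force: [0.7, 0.3, -1.7]
grip_width: 0.0075
```

```bash
python3 - <<'E'
from h import *
state()
E
```

```text
t 31.45 tcp [ 0.6334 -0.1389  0.0952] jaw deg 93.50 z [ 0.008 -0.001 -1.   ] F [ 0.7  0.3 -1.7] w 0.0075 j7 1.19
```

arm_command:
  increments:
    - [[-0.025,-0.03,0],[0,0,-0.03],0]
    - [[-0.05,-0.06,0],[0,0,-0.06],0]
    - [[-0.075,-0.095,0],[0,0,-0.06],0]
    - [[-0.1,-0.13,0],[0,0,-0.06],0]
    - [[-0.13,-0.165,0],[0,0,-0.06],0]
    - [[-0.158,-0.2,0],[0,0,-0.06],0]
    - [[-0.158,-0.2,0],[0,0,-0.06],0]
    - [[-0.158,-0.2,-0.03],[0,0,-0.06],0]
    - [[-0.158,-0.2,-0.04],[0,0,-0.06],0]
    - [[-0.158,-0.2,-0.04],[0,0,-0.06],0]

```text
clock: 32.45
tcp_pos: [0.4713, -0.3385, 0.0482]
orientation: [-2.217, -2.221, 0.001]
contact_force: [0.1, 0.1, -1.6]
grip_width: 0.0076
```

```bash
python3 - <<'E'
from h import *
state(); s=snap("s15","side");t=snap("t15")
E
```

```text
t 32.45 tcp [ 0.4713 -0.3385  0.0482] jaw deg 90.10 z [-0.003  0.002 -1.   ] F [ 0.1  0.1 -1.6] w 0.0076 j7 1.45
```

Still held (force −1.6 N). Lower, open a little, rise clear.

arm_command:
  increments:
    - [[0.001,0,-0.01],[0,0,0],0]
    - [[0.001,0,-0.018],[0,0,0],0]
    - [[0.001,0,-0.021],[0,0,0],0]
    - [[0.001,0,-0.021],[0,0,0],0]

```text
clock: 32.95
tcp_pos: [0.473, -0.339, 0.0276]
orientation: [-2.219, -2.222, 0.0]
contact_force: [-0.5, -0.6, -1.9]
grip_width: 0.0075
```

arm_command:
  increments:
    - [[0,0,0],[0,0,0],28]
    - [[0,0,0],[0,0,0],28]
    - [[0,0,0],[0,0,0],28]
    - [[0,0,0],[0,0,0],28]
    - [[0,0,0.03],[0,0,0],28]
    - [[0,0,0.07],[0,0,0],28]
    - [[0,0,0.12],[0,0,0],60]
    - [[0,0,0.12],[0,0,0],60]

```text
clock: 33.75
tcp_pos: [0.4773, -0.3402, 0.1549]
orientation: [2.213, 2.216, 0.004]
contact_force: [0.1, 0.1, 0.2]
grip_width: 0.0511
```

arm_command:
  increments:
    - [[0.02,0.04,0],[0,0,0],60]
    - [[0.03,0.09,0],[0,0,0],60]
    - [[0.04,0.14,0],[0,0,0],60]
    - [[0.05,0.19,0],[0,0,0],60]
    - [[0.06,0.24,0],[0,0,0],60]
    - [[0.07,0.29,0],[0,0,0],60]
    - [[0.08,0.34,0],[0,0,0],60]
    - [[0.08,0.34,0],[0,0,0],60]

```text
clock: 34.55
tcp_pos: [0.5538, 0.0091, 0.1496]
orientation: [-2.208, -2.233, -0.008]
contact_force: [-0.2, 0.2, 0.0]
grip_width: 0.0512
```

```bash
python3 - <<'E'
from h import *
state(); s=snap("s16","side");t=snap("t16")
try: frame(t,(439,208),zb=.006)
except Exception as e: print(e)
try: frame(t,(268,171))
except Exception as e: print(e)
frame(s,(254,245),half=(45,32),n="side")
cv2.imwrite("pics/z16.png",np.hstack([cv2.resize(t[110:270,370:490],(360,480)),cv2.resize(s[100:220,310:420],(440,480))]))
E
```

```text
t 34.55 tcp [0.5538 0.0091 0.1496] jaw deg 90.66 z [ 0.003  0.004 -1.   ] F [-0.2  0.2  0. ] w 0.0512 j7 0.92
far bar w mm 10.6 ang 88.45 deg
near bar w mm 79.3 ang 87.43 deg
left bar w mm 94.3 ang -1.06 deg
right bar w mm 9.0 ang -1.76 deg
centre [ 0.4791 -0.3912] yaw -1.41 deg centreline diags NL-FR 222.8 FL-NR 225.2
far bar w mm 9.6 ang 90.58 deg
near bar w mm 10.1 ang 91.09 deg
left bar w mm 9.4 ang 5.59 deg
right bar w mm 9.9 ang 5.52 deg
centre [0.5894 0.1941] yaw 5.55 deg centreline diags NL-FR 165.4 FL-NR 178.9
far bar w mm 8.3 ang 90.86 deg
near bar w mm 9.2 ang 90.83 deg
left bar w mm 7.2 ang 5.78 deg
right bar w mm 6.9 ang 5.52 deg
centre [0.589  0.1916] yaw 5.65 deg centreline diags NL-FR 165.1 FL-NR 178.8
```

arm_command:
  increments:
    - [[0.015,0.04,0],[0,0,0.098],60]
    - [[0.03,0.09,-0.02],[0,0,0.098],60]
    - [[0.041,0.13,-0.05],[0,0,0.098],60]
    - [[0.041,0.142,-0.08],[0,0,0.098],60]
    - [[0.041,0.142,-0.08],[0,0,0.098],60]
    - [[0.041,0.142,-0.08],[0,0,0.098],60]

```text
clock: 35.25
tcp_pos: [0.5942, 0.1404, 0.0676]
orientation: [-2.11, -2.327, 0.004]
contact_force: [-0.5, -0.0, 0.8]
grip_width: 0.0515
```

```bash
python3 - <<'E'
from h import *
state()
E
```

```text
t 35.25 tcp [0.5942 0.1404 0.0676] jaw deg 95.59 z [-0.002 -0.002 -1.   ] F [-0.5 -0.   0.8] w 0.0515 j7 0.73
```

arm_command:
  increments:
    - [[0,0.0025,0],[0,0,0],60]
    - [[0,0.0025,-0.02],[0,0,0],60]
    - [[0,0.0025,-0.04],[0,0,0],60]
    - [[0,0.0025,-0.048],[0,0,0],60]
    - [[0,0.0025,-0.048],[0,0,0],60]

```text
clock: 35.75
tcp_pos: [0.5932, 0.1441, 0.0185]
orientation: [-2.108, -2.327, 0.005]
contact_force: [0.7, 0.0, 0.5]
grip_width: 0.0513
```

arm_command:
  increments:
    - [[0,0,0],[0,0,0],0]
    - [[0,0,0],[0,0,0],0]
    - [[0,0,0],[0,0,0],0]
    - [[0,0,0],[0,0,0],0]
    - [[0,0,0],[0,0,0],0]
    - [[0,0,0],[0,0,0],0]
    - [[0,0,0],[0,0,0],0]
    - [[0,0,0],[0,0,0],0]
  newtons: 90

```text
clock: 36.55
tcp_pos: [0.5948, 0.1453, 0.0213]
orientation: [2.108, 2.328, 0.001]
contact_force: [-1.5, -1.7, 6.3]
grip_width: 0.0072
```

arm_command:
  increments:
    - [[0,0,0.02],[0,0,0],0]
    - [[0,0,0.04],[0,0,0],0]
    - [[0,0,0.07],[0,0,0],0]
    - [[0,0,0.07],[0,0,0],0]

```text
clock: 36.95
tcp_pos: [0.5968, 0.1471, 0.0959]
orientation: [2.106, 2.326, 0.011]
contact_force: [0.3, 0.6, -2.1]
grip_width: 0.0076
```

```bash
python3 - <<'E'
from h import *
state()
E
```

```text
t 36.95 tcp [0.5968 0.1471 0.0959] jaw deg 95.70 z [ 0.007  0.003 -1.   ] F [ 0.3  0.6 -2.1] w 0.0076 j7 0.74
```

arm_command:
  increments:
    - [[-0.02,0.03,0],[0,0,-0.05],0]
    - [[-0.045,0.06,0],[0,0,-0.1],0]
    - [[-0.07,0.095,0],[0,0,-0.1],0]
    - [[-0.095,0.13,0],[0,0,-0.1],0]
    - [[-0.12,0.165,0],[0,0,-0.1],0]
    - [[-0.133,0.193,0],[0,0,-0.1],0]
    - [[-0.133,0.193,0],[0,0,-0.1],0]
    - [[-0.133,0.193,-0.03],[0,0,-0.1],0]
    - [[-0.133,0.193,-0.04],[0,0,-0.1],0]
    - [[-0.133,0.193,-0.04],[0,0,-0.1],0]

```text
clock: 37.95
tcp_pos: [0.4608, 0.3366, 0.049]
orientation: [2.223, 2.22, -0.005]
contact_force: [0.2, -0.9, -1.8]
grip_width: 0.0075
```

```bash
python3 - <<'E'
from h import *
state()
E
```

```text
t 37.95 tcp [0.4608 0.3366 0.049 ] jaw deg 89.92 z [-0.002 -0.003 -1.   ] F [ 0.2 -0.9 -1.8] w 0.0075 j7 0.19
```

arm_command:
  increments:
    - [[0.001,0.001,-0.01],[0,0,0],0]
    - [[0.001,0.001,-0.018],[0,0,0],0]
    - [[0.001,0.001,-0.021],[0,0,0],0]
    - [[0.001,0.001,-0.021],[0,0,0],0]

```text
clock: 38.35
tcp_pos: [0.4622, 0.3389, 0.0289]
orientation: [-2.222, -2.22, 0.001]
contact_force: [-1.4, 0.2, -1.8]
grip_width: 0.0074
```

arm_command:
  increments:
    - [[0,0,0],[0,0,0],28]
    - [[0,0,0],[0,0,0],28]
    - [[0,0,0],[0,0,0],28]
    - [[0,0,0],[0,0,0],28]
    - [[0,0,0.03],[0,0,0],28]
    - [[0,0,0.07],[0,0,0],28]
    - [[0,0,0.12],[0,0,0],60]
    - [[0,0,0.12],[0,0,0],60]

```text
clock: 39.15
tcp_pos: [0.4643, 0.3427, 0.1558]
orientation: [2.222, 2.22, 0.016]
contact_force: [0.3, 1.1, -0.2]
grip_width: 0.0507
```

arm_command:
  increments:
    - [[0.04,-0.03,0.04],[0,0,0],60]
    - [[0.08,-0.07,0.08],[0,0,0],60]
    - [[0.1,-0.12,0.1],[0,0,0],60]
    - [[0.12,-0.17,0.1],[0,0,0],60]
    - [[0.14,-0.22,0.1],[0,0,0],60]
    - [[0.14,-0.27,0.1],[0,0,0],60]
    - [[0.14,-0.32,0.1],[0,0,0],60]
    - [[0.14,-0.32,0.1],[0,0,0],60]
    - [[0.14,-0.32,0.1],[0,0,0],60]

```text
clock: 40.05
tcp_pos: [0.6033, 0.0106, 0.2481]
orientation: [2.233, 2.207, -0.006]
contact_force: [-0.5, -0.3, -0.6]
grip_width: 0.051
```

```bash
python3 - <<'E'
from h import *
state(); s=snap("s17","side");t=snap("t17")
cv2.imwrite("pics/z17.png",np.vstack([cv2.resize(t[130:270,160:480],(800,350)),np.hstack([cv2.resize(s[105:205,360:470],(264,240)),cv2.resize(s[260:390,160:310],(276,240)),cv2.resize(s[185:265,300:390],(260,240))])]))
E
```

```text
t 40.05 tcp [0.6033 0.0106 0.2481] jaw deg 89.31 z [-0.001 -0.004 -1.   ] F [-0.5 -0.3 -0.6] w 0.0510 j7 0.99
```

View pics/z17.png

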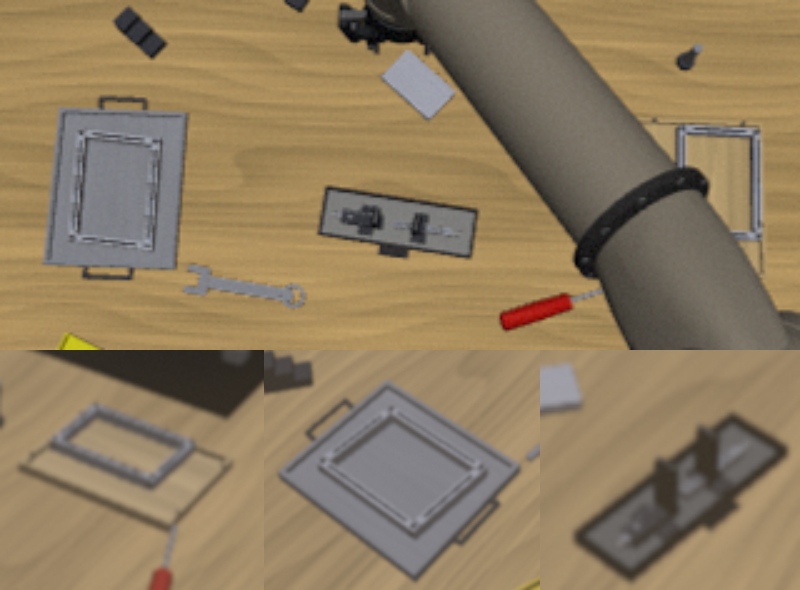

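The steel tray and the case look right. The frame in the plywood tray seems shifted to the far right, at about px (447,203) against the tray centre (440,209). I'll measure it.

```bash
python3 - <<'E'
from h import *
t=cv2.imread("pics/t16.png")
try: frame(t,(448,203),half=(21,26),zb=.006)
except Exception as e: print("t16",e)
t=cv2.imread("pics/t17.png").astype(int); a=cv2.imread("pics/t16.png").astype(int)
for im in(a,t):
    rb=im[...,2]-im[...,0]
    print("row200",rb[200,408:474].tolist()); print("col458",rb[170:248,458].tolist())
s=cv2.imread("pics/s16.png");s2=cv2.imread("pics/s17.png")
d=cv2.absdiff(s,s2).max(2)[105:205,360:470]; print("side diff in ply area",d.max(),(d>25).sum())
E
```

```text
far bar w mm 10.5 ang 88.39 deg
near bar w mm 21.2 ang 89.09 deg
left bar w mm 13.4 ang -5.04 deg
right bar w mm 9.1 ang -1.43 deg
centre [ 0.4927 -0.411 ] yaw -3.23 deg centreline diags NL-FR 181.1 FL-NR 175.3
row200 [20, 16, 20, 22, 17, 14, 19, 16, 16, 16, 19, 17, 13, 14, 12, 31, 59, 69, 66, 68, 65, 58, 28, -15, -15, 0, 26, 75, 70, 65, 67, 65, 67, 68, 69, 64, 62, 73, 69, 67, 69, 68, 64, 64, 64, 60, 68, 63, 66, 62, 66, 54, 13, -13, -16, -2, 21, 74, 76, 72, 74, 75, 73, 76, 74, 75]
col458 [80, 79, 75, 81, 84, 84, 83, 76, 59, 60, 53, -2, -6, -11, -7, 45, 63, 64, 63, 62, 65, 63, 67, 63, 60, 61, 62, 62, 64, 65, 66, 64, 63, 62, 66, 63, 63, 64, 61, 62, 66, 61, 68, 65, 64, 62, 63, 59, 63, 63, 64, 70, 28, -5, -11, -11, 41, 64, 65, 66, 67, 51, 27, 17, 14, 14, 18, 16, 18, 16, 15, 17, 14, 16, 16, 12, 17, 18]
row200 [22, 22, 18, 20, 22, 19, 21, 23, 24, 19, 20, 22, 22, 18, 9, 4, 5, 5, 0, -2, 2, -1, 3, 1, -2, -1, 3, 4, 0, 3, 0, 5, 9, 29, 53, 67, 67, 73, 68, 69, 70, 68, 72, 59, 62, 64, 66, 62, 66, 63, 66, 54, 13, -11, -16, 2, 23, 73, 75, 75, 74, 74, 76, 73, 77, 74]
col458 [83, 83, 77, 80, 83, 83, 83, 76, 61, 57, 52, -6, -12, -13, -8, 47, 62, 64, 64, 64, 63, 62, 63, 64, 63, 63, 61, 66, 66, 65, 66, 63, 63, 63, 62, 64, 66, 63, 61, 64, 61, 61, 62, 63, 65, 62, 62, 65, 62, 63, 62, 66, 30, -5, -11, -10, 41, 66, 65, 63, 66, 54, 32, 20, 18, 13, 15, 22, 16, 17, 17, 18, 19, 17, 18, 17, 20, 18]
side diff in ply area 7 0
```

```bash
python3 - <<'E'
from h import *
for u in((432,200),(461.5,200),(458,182.7),(458,224),(446.8,203.3)): print(u,cast(u,.024)[0],cast(u,.032)[0])
t=cv2.imread("pics/t15.png"); im=cv2.imread("pics/top0.png").astype(int)
g=im.max(2); print("top0 row200",g[200,408:474].tolist()); print("col440",g[170:248,440].tolist())
print("side: frame corner check")
E
```

```text
(432, 200) [ 0.50048885 -0.36047791] [ 0.4989894  -0.35821969]
(461.5, 200) [ 0.50333396 -0.45859974] [ 0.50181742 -0.45575206]
(458, 182.7) [ 0.56193912 -0.44910604] [ 0.56007051 -0.44631538]
(458, 224) [ 0.42280171 -0.44402513] [ 0.42176896 -0.441265  ]
(446.8, 203.3) [ 0.49078517 -0.40934564] [ 0.48934401 -0.40679384]
top0 row200 [150, 147, 150, 147, 139, 106, 110, 158, 151, 157, 166, 168, 162, 167, 167, 161, 158, 160, 157, 156, 158, 163, 167, 167, 168, 164, 165, 162, 162, 160, 159, 159, 157, 159, 159, 157, 157, 172, 162, 158, 164, 162, 153, 150, 147, 147, 151, 153, 156, 150, 145, 153, 165, 165, 136, 97, 147, 156, 148, 149, 149, 148, 147, 148, 148, 148]
col440 [169, 163, 158, 156, 162, 163, 150, 149, 161, 117, 158, 164, 159, 162, 162, 161, 161, 165, 161, 160, 158, 165, 160, 160, 158, 160, 159, 159, 160, 160, 157, 161, 161, 158, 162, 158, 158, 162, 158, 157, 159, 156, 159, 161, 160, 160, 162, 157, 158, 163, 158, 160, 163, 162, 156, 164, 162, 160, 162, 166, 166, 165, 164, 166, 163, 166, 166, 172, 171, 159, 130, 157, 163, 166, 161, 163, 171, 166]
side: frame corner check
```

View pics/z16.png

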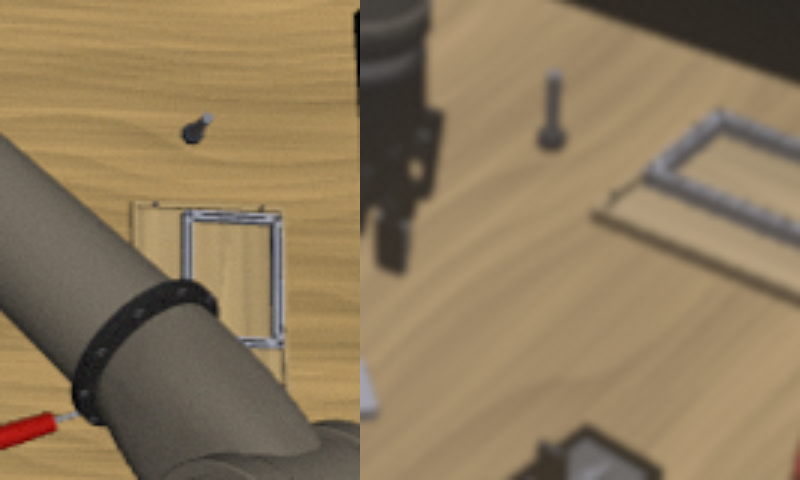

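```bash
python3 - <<'E'
from h import *
state(); print(r.hand_in())
E
```

```text
t 40.15 tcp [0.6023 0.0179 0.249 ] jaw deg 89.79 z [-0.  0. -1.] F [ 0.2  0.7 -0.4] w 0.0512 j7 0.99
the job is handed in; nothing more can be done
None
```

I checked and sorted both frames and handed the job in at about 40 s. The middle place held the plate offcut, which I left alone.

| Frame | Post spacing, near left to far right | Post spacing, far left to near right | Result | Tray |
|---|---|---|---|---|
| Left | 25 mm (diagonal about 150 mm) | 42 mm (about 165 mm) | Racked | Steel |
| Right | 37 mm | 37 mm | Square | Plywood |

The spacings were read from the side camera. The camera fit of the frames agreed: centreline diagonals of 165 and 179 mm for the left frame, 172 and 172 mm for the right.

**Last pictures:** the left frame lies centred in the steel tray. The rule lies flat and centred in its case. The loose things in view looked undisturbed, and the gripper stood clear.

**One check disagreed:** I set the square frame down at the middle of the plywood tray, but the next picture showed it about 18 mm towards the far end and 22 mm to the right, against the right wall. It was either knocked or shifted as I let go. It looked flat, and even resting on the wall its tilt would be about 0.07 rad. That is within the limits, so I left it there; I did not measure the tilt.

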